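# Roll the bead line on two sides of each square watch case

## Task

Square watch cases lie on the sloping drying rack. Take them one at a time, in their order on the rack from the one nearest the robot to the farthest: lay the case bezel up in the nest of the bead-rolling slide with the side opposite the bow towards the wheel and draw the carriage by its knob right across, so that the wheel rolls the whole side; then lift the case, give it a quarter turn so that the side opposite the hinge meets the wheel, seat it again and draw the carriage across once more. Put each finished case bezel up, fully down in a pocket of the wooden tray, leave the carriage at one end of its travel, and leave the other things on the bench alone.

Things in the scene. Friction and masses are not known exactly. Their poses are not given: they have to be found in the camera images.
- case_a: square silver watch case on the rack's seat nearest the robot (any case may be absent), 60 x 60 x 28 mm, 0.14 kg. Origin: centre of its flat back; z points out of the front with its round bezel, 43 mm across and 4.5 mm proud. +y side: bow, a loop 15 mm out, 16 mm wide. -x side: hinge, a barrel 5 mm out, 25 mm long. -y and +x sides are plain. It rests on its -y side, bow up the slope
- case_b: the same sort of case, with the same axes, on the middle seat. At the start it rests on its plain +x side, hinge up the slope. On every case bow and hinge lie low, within 10 mm of the back: above that, all four sides are flat and can be gripped, 60 mm apart
- case_c: the same sort of case, with the same axes, on the seat farthest from the robot. At the start it rests on its plain -y side, bow up the slope. All cases lie with the back on the slope, bezel outwards
- drying_rack: fixed wooden easel 290 mm long along its y, 60 mm high, 80 mm deep; origin: centre of its underside. The slope rises 40 degrees towards its +x, a 7 mm lip at its foot carries the cases. Seats at y = +0.095 (nearest the robot), 0, -0.095; 35 mm free between cases. Grip by the two sides that look along the rack, tool leaning 40 degrees, square to it. The bench's side panel behind is 0.31 m high
- nest (a point): centre of the floor of the square nest on the fixed bead-rolling slide (grey base 172 x 284 mm), 20 mm above the bench. x points from the nest to the wheel and rails, y along the rails, z up. Corner walls 6 mm high, leaning outwards, hold a case with 1.5 mm play a side; the middles of the sides are open for bow and hinge, so a case sits in any of four quarter turns
- carriage (a joint): carriage on its two rails: 0 at the nest's +y end, 0.2 m at the -y end; at 0.1 the wheel faces the middle of the nest, at either end it is clear of case and hand. It starts between 0.03 and 0.15, in the way of a case. About 1.5 N of friction; it stays where it is left. The wheel needs some 5 N more as it climbs the corner of a case
- carriage_knob (a point): on the axis of the upright knurled knob of the carriage, 25 mm in diameter; it stands 33 mm above the carriage's flat top. This point is 74 mm above the bench, the knob's top 87 mm. Take it from above
- bead_wheel: brass wheel with upright axis, 32 mm in diameter, 8 mm thick, in a sprung fork on the carriage (3 to 4 N towards the nest). Origin: its centre, 16 mm above the nest's floor. A seated case pushes it back about 2.5 mm as it rolls along the side
- tray: loose wooden tray, 88 x 236 mm, 0.7 kg, long side along its y; origin: centre of its underside. Its three pockets have the same leaning corner walls as the nest (6 mm high, 1.5 mm play a side). A microscope hangs over the bench behind it, 0.42 m up: keep the wrist out of there
- pocket_1 (a point): centre of the floor of the tray's pocket at its -y end, 10 mm above the bench, with the tray's axes. Pockets are 76 mm apart; any pocket and any quarter turn will do
- pocket_2 (a point): centre of the floor of the tray's middle pocket
- pocket_3 (a point): centre of the floor of the tray's pocket at its +y end
- dish: small white porcelain dish, 65 mm across, 17 mm high; a bystander
- pliers: flat pliers lying on the bench, 128 mm long; a bystander
- pumice: lump of pumice, 40 x 51 x 27 mm; a bystander
- loupe: folding loupe, 26 x 35 x 14 mm; a bystander
- oil_can: small oil can, 56 mm wide, 120 mm high; a bystander

How it is judged (in metres and radians):
On the way, in this order (a step that is already met when the one before it is completed fails the run):
1. case_a: seated in the nest, bezel up, the wheel rolling on the middle of the side opposite the bow (x of case_a in the frame of nest between -0.005 and 0.005 m and y of case_a in the frame of nest between -0.005 and 0.005 m and z of case_a in the frame of nest between -0.004 and 0.004 m and angle between case_a's own z axis and vertical below 0.1 rad and x of bead_wheel in the frame of case_a between -0.012 and 0.012 m and y of bead_wheel in the frame of case_a below -0.03 m and contact force between bead_wheel and case_a above 0.5 N), for 0.02 s.
2. case_a: the wheel run clear past the end of that side, the case still seated (x of case_a in the frame of nest between -0.005 and 0.005 m and y of case_a in the frame of nest between -0.005 and 0.005 m and z of case_a in the frame of nest between -0.004 and 0.004 m and angle between case_a's own z axis and vertical below 0.1 rad and y of bead_wheel in the frame of case_a below -0.03 m and (x of bead_wheel in the frame of case_a above 0.06 m or x of bead_wheel in the frame of case_a below -0.06 m)), for 0.1 s.
3. case_a: turned a quarter turn and seated again, the wheel rolling on the middle of the side opposite the hinge (x of case_a in the frame of nest between -0.005 and 0.005 m and y of case_a in the frame of nest between -0.005 and 0.005 m and z of case_a in the frame of nest between -0.004 and 0.004 m and angle between case_a's own z axis and vertical below 0.1 rad and y of bead_wheel in the frame of case_a between -0.012 and 0.012 m and x of bead_wheel in the frame of case_a above 0.03 m and contact force between bead_wheel and case_a above 0.5 N), for 0.02 s.
4. case_b: seated in the nest, bezel up, the wheel rolling on the middle of the side opposite the bow (x of case_b in the frame of nest between -0.005 and 0.005 m and y of case_b in the frame of nest between -0.005 and 0.005 m and z of case_b in the frame of nest between -0.004 and 0.004 m and angle between case_b's own z axis and vertical below 0.1 rad and x of bead_wheel in the frame of case_b between -0.012 and 0.012 m and y of bead_wheel in the frame of case_b below -0.03 m and contact force between bead_wheel and case_b above 0.5 N), for 0.02 s.
5. case_b: the wheel run clear past the end of that side, the case still seated (x of case_b in the frame of nest between -0.005 and 0.005 m and y of case_b in the frame of nest between -0.005 and 0.005 m and z of case_b in the frame of nest between -0.004 and 0.004 m and angle between case_b's own z axis and vertical below 0.1 rad and y of bead_wheel in the frame of case_b below -0.03 m and (x of bead_wheel in the frame of case_b above 0.06 m or x of bead_wheel in the frame of case_b below -0.06 m)), for 0.1 s.
6. case_b: turned a quarter turn and seated again, the wheel rolling on the middle of the side opposite the hinge (x of case_b in the frame of nest between -0.005 and 0.005 m and y of case_b in the frame of nest between -0.005 and 0.005 m and z of case_b in the frame of nest between -0.004 and 0.004 m and angle between case_b's own z axis and vertical below 0.1 rad and y of bead_wheel in the frame of case_b between -0.012 and 0.012 m and x of bead_wheel in the frame of case_b above 0.03 m and contact force between bead_wheel and case_b above 0.5 N), for 0.02 s.
7. case_c: seated in the nest, bezel up, the wheel rolling on the middle of the side opposite the bow (x of case_c in the frame of nest between -0.005 and 0.005 m and y of case_c in the frame of nest between -0.005 and 0.005 m and z of case_c in the frame of nest between -0.004 and 0.004 m and angle between case_c's own z axis and vertical below 0.1 rad and x of bead_wheel in the frame of case_c between -0.012 and 0.012 m and y of bead_wheel in the frame of case_c below -0.03 m and contact force between bead_wheel and case_c above 0.5 N), for 0.02 s.
8. case_c: the wheel run clear past the end of that side, the case still seated (x of case_c in the frame of nest between -0.005 and 0.005 m and y of case_c in the frame of nest between -0.005 and 0.005 m and z of case_c in the frame of nest between -0.004 and 0.004 m and angle between case_c's own z axis and vertical below 0.1 rad and y of bead_wheel in the frame of case_c below -0.03 m and (x of bead_wheel in the frame of case_c above 0.06 m or x of bead_wheel in the frame of case_c below -0.06 m)), for 0.1 s.
9. case_c: turned a quarter turn and seated again, the wheel rolling on the middle of the side opposite the hinge (x of case_c in the frame of nest between -0.005 and 0.005 m and y of case_c in the frame of nest between -0.005 and 0.005 m and z of case_c in the frame of nest between -0.004 and 0.004 m and angle between case_c's own z axis and vertical below 0.1 rad and y of bead_wheel in the frame of case_c between -0.012 and 0.012 m and x of bead_wheel in the frame of case_c above 0.03 m and contact force between bead_wheel and case_c above 0.5 N), for 0.02 s.
At the end, for the whole second after the job is handed in: Every case that was on the rack lies bezel up in one of the tray's pockets, within 6 mm of its centre, down on its floor (4 mm) and at rest; the carriage is within 20 mm of either end of its travel (joint below 0.02 or above 0.18) ((value of joint carriage below 0.02 m or value of joint carriage above 0.18 m) and ((horizontal distance between case_a and pocket_1 below 0.006 m and z of case_a in the frame of pocket_1 between -0.004 and 0.004 m) or (horizontal distance between case_a and pocket_2 below 0.006 m and z of case_a in the frame of pocket_2 between -0.004 and 0.004 m) or (horizontal distance between case_a and pocket_3 below 0.006 m and z of case_a in the frame of pocket_3 between -0.004 and 0.004 m)) and angle between each of case_a, case_b, case_c's own z axis and vertical below 0.1 rad and linear speed of each of case_a, case_b, case_c below 0.03 m/s and ((horizontal distance between case_b and pocket_1 below 0.006 m and z of case_b in the frame of pocket_1 between -0.004 and 0.004 m) or (horizontal distance between case_b and pocket_2 below 0.006 m and z of case_b in the frame of pocket_2 between -0.004 and 0.004 m) or (horizontal distance between case_b and pocket_3 below 0.006 m and z of case_b in the frame of pocket_3 between -0.004 and 0.004 m)) and ((horizontal distance between case_c and pocket_1 below 0.006 m and z of case_c in the frame of pocket_1 between -0.004 and 0.004 m) or (horizontal distance between case_c and pocket_2 below 0.006 m and z of case_c in the frame of pocket_2 between -0.004 and 0.004 m) or (horizontal distance between case_c and pocket_3 below 0.006 m and z of case_c in the frame of pocket_3 between -0.004 and 0.004 m))); the robot touches nothing.
It fails at once if the dish, pliers, pumice, loupe or oil can is pushed more than 50 mm from its place (distance of any of dish, pliers, pumice, loupe, oil_can from where it was at the start of the episode above 0.05 m).
It fails at once if a watch case falls off the bench (height (world z) of any of case_a, case_b, case_c below -0.05 m).
Of case_a, case_b, case_c only 1 to 2 are there at a start; the rules pass over those that are not, and their reading is None.
At some moment in a run one of tray may be knocked a few centimetres aside while the robot is not near it.
It also fails if it takes over 210 s, if anything falls off the work surface, if the arm or the gripper's body presses on something with over 40 N, if the wrist force passes 120 N, or if a joint passes its speed limit or range.

## Robot

A 7-joint arm with a two-finger parallel gripper is mounted at the origin on a cart in front of the work surface, level with it; the furniture and walls round the work are solid. World frame = base frame: x ahead of the robot, y to its left, z up, the work surface at z = 0. Lengths are in mm, angles in rad, forces in N, time in s.
With the tool pointing down it reaches from about 400 to 850 mm from the base axis. Payload 4.4 kg.
Tool frame: the origin (TCP) lies on the centre line of the jaws, within the pads' length; the fingertips stand robot.tips_ahead ahead of it and the grasp point (between the pads) lies 11 mm behind it (robot.tips_ahead is the distance from the TCP to the fingertips, in mm); z points along the fingers, y is the line along which they close (so a half turn about z gives the same grasp; the last joint's range is limited). The gripper opens to 94 mm and grips with 3 to 60 N. Pads are 16 mm wide; open, the fingers measure 119 mm over their backs; the gripper's body (75 mm by 177 mm) begins 78 mm behind the grasp point.
Start: joints at [-1.36, 0.628, 0.038, 1.517, -0.027, 0.996, -0.02], TCP at [177.606, 625.279, 213.478] pointing down, gripper open.
Joint ranges: [-3.06, 3.06], [-0.37, 2.12], [-1.25, 1.32], [0.18, 2.47], [-1.1, 4.24], [0.23, 1.98], [-2.94, 2.94]. Speed limits (rad/s): [2.57, 2.57, 3.14, 3.14, 3.14, 3.14, 3.14].

## Interface

Orientations are given as a 3x3 rotation matrix whose columns are the frame's x, y, z axes.
In Python, from station import robot gives the robot as it stands.
- The arm moves only by the shell command python3 jog.py FILE [OPENING] [FORCE], which reads ROWS from the file FILE. ROWS is a JSON list of rows, 1 to 20 of them, each of 4 numbers: dx, dy, dz in mm, then a turn about the tool's z in rad; each row shifts and turns the commanded pose from where the row before left it, along the tool's axes as they then stand; what a row does not reach is not made up. A row lasts 1/10 s, in which the tool goes at most 50 mm and 0.15 rad, less where a joint would pass 70% of its speed; a pose out of reach is approached as far as the arm can. OPENING is the finger opening in mm, set as the command begins (- or left out keeps the last). The fingers move at their own pace and stop on an object; FORCE is the grip in N (left out, the last holds). Time passes only in rows, so rows that do not move let the fingers close. It prints the time, the measured TCP pose, the force, the opening and the grip force at its end. Input that does not fit is refused with a message, and nothing moves.
- robot.read_state(): the state, without advancing time (a new reading comes with each control period).
- robot.get_image(name): name is "scene" or "side" or "wrist"; returns a dict with "pixels" (400x640x3 uint8, red, green, blue), "K" (3x3 intrinsics, pixels), "T" (4x4, takes a point from camera to world coordinates); the wrist camera has in their place "T_tool_cam" (4x4, takes a point from camera to tool coordinates, whose origin is the TCP and whose axes are the flange's). Camera axes: x right, y down, z forward; pixel columns grow to the right and rows downward; lengths in mm; the calibration is good to about 2 mm. The wrist camera is an equidistant fisheye: a pixel r from the principal point sees the ray r / f radians off the axis. A picture is of the moment at which its call begins: read the wrist's pose just before it. There is no depth.
- robot.finish_job(): hands the job in; it is judged then, once.
The state is a dict: "clock": time; "joint_positions": joint angles; "joint_vel": joint speeds; "tau": joint torques, N m; "ee_pos": TCP position; "tool_rot": TCP orientation; "force": force on the tool from outside, world axes, zero at the start; "torque": the same for the moment, N m; "grip_width": finger opening in mm; "gripper_force": force on a finger pad.
Only numpy, scipy, OpenCV 4.12 (cv2) and the standard library are available. Lean on these libraries where they do the work, as an engineer would, in place of code of your own. Each camera call takes 0.05 s, during which the arm holds its last target. There are 200 camera calls.

## Working session

There is one attempt and no reset: what is moved stays moved. The work goes in short steps, Python scripts to look and compute and a shell command to move; the robot and the scene stay as the last step left them, time stands still between calls to the robot, and variables do not carry over. Pictures are saved under pics/ and viewed, at most 14 in all, crops included, and the job is handed in when it is done.

```bash
ls; mkdir -p pics
python3 - <<'E'
from station import robot
import cv2,numpy as np
print(robot.tips_ahead); s=robot.read_state(); print(s)
for n in ["scene","side","wrist"]:
    d=robot.get_image(n); cv2.imwrite(f"pics/{n}0.png",d["pixels"][:,:,::-1])
    print(n,{k:np.round(v,3).tolist() for k,v in d.items() if k!="pixels"})
E
```

```text
jog.py
pics
station.py
  5 jog.py
  3 station.py
  8 total
8.0
{'clock': 0.0, 'joint_positions': array([-1.35978131,  0.62933444,  0.03847051,  1.51835652, -0.02700624,
        0.99629186, -0.01999887]), 'joint_vel': array([ 6.63931072e-05, -8.25228483e-04,  7.18927685e-04, -9.01377785e-04,
        3.28778869e-04,  5.59506423e-06, -4.80536192e-04]), 'tau': array([ 1.06524644e-04, -5.49739802e+01,  1.14353690e+00, -1.86624527e+01,
       -5.21639187e-02,  2.39289663e-02,  1.75980840e-04]), 'ee_pos': array([177.45014634, 624.6349422 , 212.56588457]), 'tool_rot': array([[-9.61923895e-01,  2.73317018e-01, -4.77336138e-04],
       [ 2.73317432e-01,  9.61922194e-01, -1.80946525e-03],
       [-3.53974210e-05, -1.87103215e-03, -9.99998249e-01]]), 'force': array([ 0.55733624, -0.18261959, -0.02782971]), 'torque': array([0.02283504, 0.02424993, 0.01927399]), 'gripper_force': 0.0, 'grip_width': 94.05039779996262}
scene {'K': [[513.417, 0.0, 320.461], [0.0, 513.417, 211.866], [0.0, 0.0, 1.0]], 'T': [[0.759, -0.442, 0.477, -116.132], [-0.651, -0.499, 0.572, -837.191], [-0.015, -0.745, -0.667, 991.743], [0.0, 0.0, 0.0, 1.0]]}
side {'K': [[445.966, 0.0, 319.409], [0.0, 445.966, 201.689], [0.0, 0.0, 1.0]], 'T': [[0.863, -0.309, 0.4, 100.798], [-0.505, -0.558, 0.659, -760.383], [0.02, -0.77, -0.638, 742.303], [0.0, 0.0, 0.0, 1.0]]}
wrist {'K': [[309.707, 0.0, 320.91], [0.0, 309.707, 198.395], [0.0, 0.0, 1.0]], 'T_tool_cam': [[-0.001, -0.968, -0.251, 72.958], [1.0, -0.001, 0.0, 0.597], [-0.0, -0.251, 0.968, -172.05], [0.0, 0.0, 0.0, 1.0]]}
```
The jog rows are only translation + turn about tool z. To lean 40 degrees... hmm! "each of 4 numbers: dx, dy, dz in mm, then a turn about the tool's z". No tilting! So how to lean tool 40 degrees? Cannot with the interface... "a pose out of reach is approached as far as the arm can". Hmm, so must we grasp tool vertical? Case sloped at 40 degrees with sides looking along the rack; gripping them with vertical tool, pads 16 mm wide, works: closing line is horizontal (along rack y). The case tilted 40° about the close axis. Gripping with vertical tool then case is held with 40° tilt. Then need to place it bezel up ... tilt 40° in the nest—hm. When placed, lower until its edge contacts the floor, and case rotates about pad axis (pivot grips) with a light grip... Or "what a row does not reach is not made up" .. Perhaps wrist tilt arises otherwise? Let's view images first. T out of reach trick: near workspace boundary, orientation may be approximated... risky.

View pics/scene0.png

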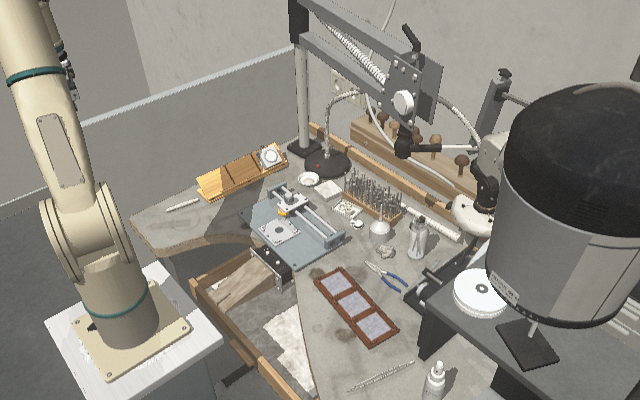

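View pics/side0.png

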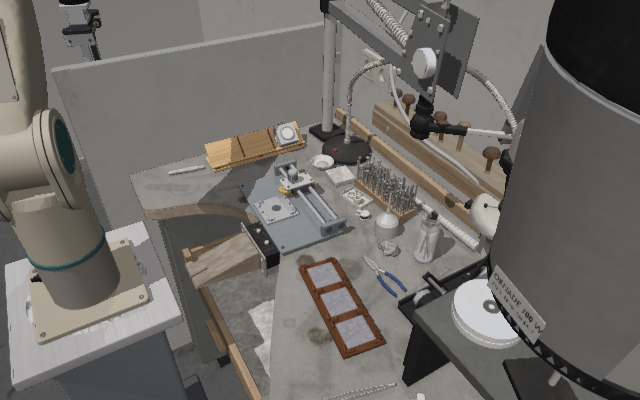

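Create h.py:
```python
import numpy as np,cv2
from station import robot
def ray(d,u,v,T=None):
    K=d["K"]; T=d["T"] if T is None else T
    r=T[:3,:3]@np.array([(u-K[0,2])/K[0,0],(v-K[1,2])/K[1,1],1]); return T[:3,3],r/np.linalg.norm(r)
def fish(d,u,v,s):
    K=d["K"];x=u-K[0,2];y=v-K[1,2];r=np.hypot(x,y)+1e-9;a=r/K[0,0]
    c=np.array([np.sin(a)*x/r,np.sin(a)*y/r,np.cos(a)])
    T=d["T_tool_cam"]; R=s["tool_rot"]
    return s["ee_pos"]+R@T[:3,3], R@T[:3,:3]@c
def plane(o,r,z): return o+r*(z-o[2])/r[2]
def tri(L):
    A=np.zeros((3,3));b=np.zeros(3)
    for o,r in L:
        P=np.eye(3)-np.outer(r,r);A+=P;b+=P@o
    x=np.linalg.solve(A,b);return x,[float(np.linalg.norm((np.eye(3)-np.outer(r,r))@(x-o))) for o,r in L]
def crop(src,x,y,w,h,k):
    im=src[y:y+h,x:x+w,::-1];return cv2.resize(im,None,fx=k,fy=k,interpolation=cv2.INTER_CUBIC)
def st():
    s=robot.read_state();print(round(s["clock"],2),s["ee_pos"].round(1),"yaw x",round(np.degrees(np.arctan2(s["tool_rot"][1,0],s["tool_rot"][0,0])),2),s["tool_rot"].round(3).tolist(),s["joint_positions"].round(2),round(s["grip_width"],1),round(s["gripper_force"],1));return s
```

Run:
```python
import cv2,numpy as np
a=cv2.imread("pics/scene0.png");b=cv2.imread("pics/side0.png")
f=lambda s,x,y,w,h,k:cv2.resize(s[y:y+h,x:x+w],None,fx=k,fy=k,interpolation=cv2.INTER_CUBIC)
o=np.vstack([f(a,160,140,200,150,4)[:300*2][:, :800],])
cv2.imwrite("pics/s1.png",o)
cv2.imwrite("pics/s2.png",f(b,160,110,200,150,4))
```

```text
(no output)
```

View pics/s1.png

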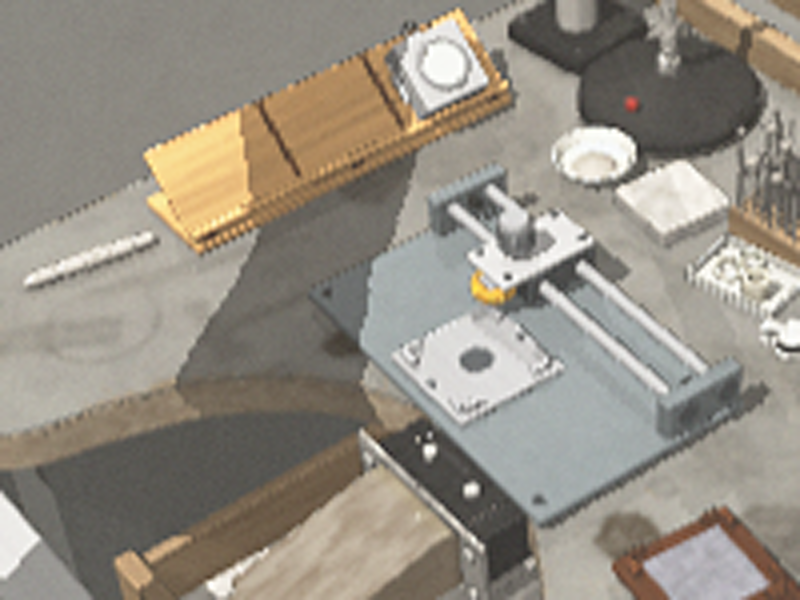

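View pics/s2.png

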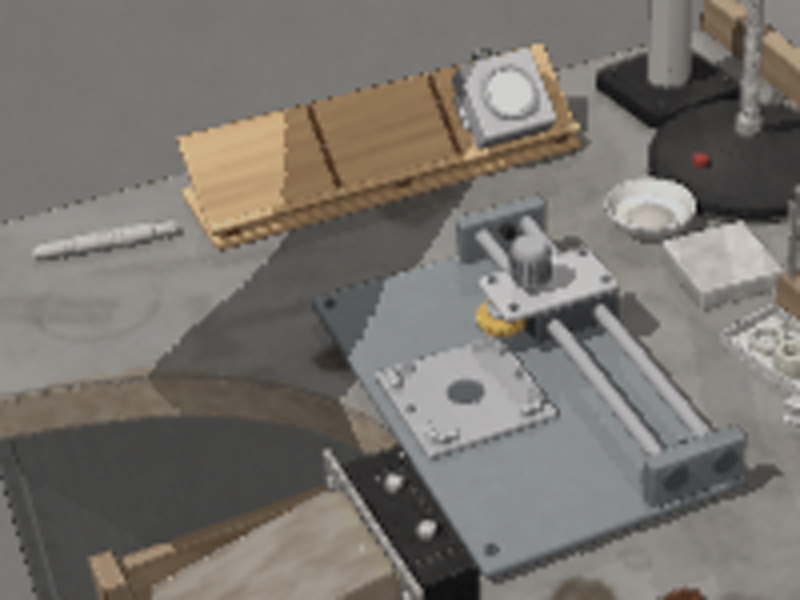

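Run:
```python
from h import *
A=robot.get_image("scene");B=robot.get_image("side")
sa=lambda u,v:ray(A,160+u/4-.4,140+v/4-.4); sb=lambda u,v:ray(B,160+u/4-.4,110+v/4-.4)
P={"hole":((477,359),(466,391),20),"knobtop":((516,212),(532,238),87),"bezel":((445,62),(511,92),None),
"rackTR":((460,10),(542,45),60),"rackTL":((147,155),(180,137),60),"rackBR":((512,100),(580,143),None),"rackBL":((203,250),(220,247),0),
"baseL":((312,290),(316,302),None),"baseB":((545,522),(494,578),None),
"nestL":((395,355),(377,367),None),"nestB":((467,425),(434,457),None),"nestR":((563,367),(557,410),None),"nestT":((492,305),(487,340),None),
"caseTL":((405,42),(461,67),None),"caseTR":((462,20),(530,53),None),"caseBR":((488,76),(555,103),None),"caseBL":((430,105),(478,136),None)}
for k,(a,b,z) in P.items():
    x,e=tri([sa(*a),sb(*b)]); print(k,x.round(1),np.round(e,1), "" if z is None else (plane(*sa(*a),z).round(1),plane(*sb(*b),z).round(1)))
# tray
for d,n in((A,"scene"),(B,"side")):
    hsv=cv2.cvtColor(d["pixels"],cv2.COLOR_RGB2HSV)
    m=((hsv[...,0]<15)|(hsv[...,0]>170))&(hsv[...,1]>100)&(hsv[...,2]<190)
    m=m.astype(np.uint8)*255; m[:255]=0; m[:,:290]=0; m[:,410:]=0
    c=max(cv2.findContours(cv2.morphologyEx(m,cv2.MORPH_CLOSE,np.ones((5,5))),0,2)[0],key=cv2.contourArea)
    q=cv2.approxPolyDP(cv2.convexHull(c),8,True)[:,0]; print(n,q.tolist(),[plane(*ray(d,*p),12)[:2].round(0).tolist() for p in q])
```

```text
hole [447.1  17.4  21.1] [0.2 0.2] (array([447.5,  18.2,  20. ]), array([447.8,  18.7,  20. ]))
knobtop [513.4  52.5  93.2] [0. 0.] (array([517.7,  58.6,  87. ]), array([517.4,  60.3,  87. ]))
bezel [608.7 268.3  58.2] [0.4 0.4] 
rackTR [660.7 318.   58.5] [0.1 0.1] (array([659.6, 316.3,  60. ]), array([659.3, 315.6,  60. ]))
rackTL [372.2 315.5  63.2] [0.7 0.7] (array([373.2, 318.7,  60. ]), array([374.2, 321.6,  60. ]))
rackBR [653.  244.   13.6] [0.1 0.1] 
rackBL [372.7 255.7   7.5] [0.6 0.6] (array([377.1, 264.7,   0. ]), array([374.9, 265.3,   0. ]))
baseL [405.9 160.8  11.2] [1.1 1.1] 
baseB [ 398.8 -116.2    1.6] [0.7 0.7] 
nestL [398.5  41.6  40.5] [1.8 1.8] 
nestB [402.6 -30.8  23.7] [0.2 0.2] 
nestR [486.5 -27.9  22.2] [1. 1.] 
nestT [467.9  25.7  50.2] [1.9 1.9] 
caseTL [567.9 261.   96.9] [3.3 3.3] 
caseTR [625.5 266.5  88.8] [2.3 2.3] 
caseBR [619.7 224.1  66.5] [2.5 2.5] 
caseBL [562.6 226.7  59.6] [3. 3.] 
scene [[313, 281], [341, 267], [398, 331], [369, 348]] [[404.0, -180.0], [487.0, -191.0], [453.0, -420.0], [373.0, -409.0]]
side [[303, 265], [334, 258], [384, 343], [343, 358]] [[417.0, -176.0], [488.0, -192.0], [455.0, -421.0], [372.0, -409.0]]
```

```bash
echo '[[0,0,-20,-0.15],[0,0,-20,-0.15],[0,0,-20,-0.15],[0,0,-20,-0.15],[0,0,-20,-0.15],[0,0,-20,-0.15],[0,0,-20,-0.15],[0,0,-20,-0.15],[0,0,-20,-0.15],[0,0,-20,-0.15],[0,0,-20,-0.15],[0,0,-20,-0.15],[0,0,0,-0.048],[0,0,0,0]]' > m.json && python3 jog.py m.json 94; python3 -c "
from h import *;st()"
```

```text
clock: 1.65
ee_pos: [177.7, 625.4, 453.8]
tool_rot: [[0.0, -1.0, -0.0], [-1.0, -0.0, 0.001], [-0.001, 0.0, -1.0]]
force: [-0.7, -0.1, -0.8]
grip_width: 94.1
gripper_force: 0.0
1.65 [177.7 625.4 453.8] yaw x -89.99 [[0.0, -1.0, -0.0], [-1.0, -0.0, 0.001], [-0.001, 0.0, -1.0]] [-1.12  0.52 -0.43  1.08  0.21  1.58  1.65] 94.1 0.0
```

```bash
echo '[[30,-15,0,0],[35,-20,0,0],[35,-20,0,0],[35,-20,0,0],[35,-20,0,0],[35,-20,0,0],[35,-20,0,0],[35,-20,0,0],[35,-20,0,0],[35,-20,0,0],[35,-20,0,0],[35,-20,0,0],[35,-20,0,0],[35,-20,0,0],[35,-20,0,0],[35,-20,0,0],[10,-8,0,0],[0,0,0,0],[0,0,0,0]]' > m.json && python3 jog.py m.json
python3 - <<'E'
from h import *
s=st();d=robot.get_image("wrist");cv2.imwrite("pics/w1.png",d["pixels"][:,:,::-1])
E
```

```text
clock: 3.55
ee_pos: [500.2, 61.0, 453.0]
tool_rot: [[0.0, -1.0, -0.001], [-1.0, -0.0, 0.001], [-0.001, 0.001, -1.0]]
force: [0.5, 0.7, 0.1]
grip_width: 94.0
gripper_force: 0.0
3.55 [500.2  61.  453. ] yaw x -90.0 [[0.0, -1.0, -0.001], [-1.0, -0.0, 0.001], [-0.001, 0.001, -1.0]] [-0.04  0.23 -0.18  1.5   0.04  1.42  2.92] 94.0 0.0
```

View pics/w1.png

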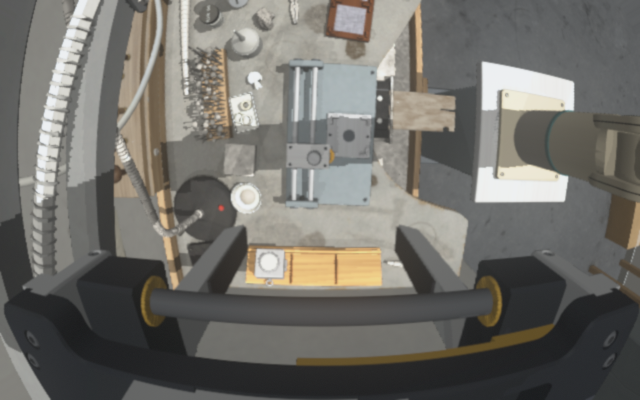

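Run:
```python
from h import *
s=robot.read_state();d=robot.get_image("wrist");p=d["pixels"]
np.savez("w1.npz",p=p)
cv2.imwrite("pics/w1c.png",crop(p,235,50,165,120,4.8)); cv2.imwrite("pics/w1d.png",crop(p,235,225,165,70,4.8))
hsv=cv2.cvtColor(p,cv2.COLOR_RGB2HSV)
m=((hsv[...,0]>90)&(hsv[...,0]<125)&(hsv[...,1]>22)).astype(np.uint8)*255
m[:,:280]=0;m[:,380:]=0;m[:55]=0;m[215:]=0
m=cv2.morphologyEx(m,cv2.MORPH_OPEN,np.ones((3,3)))
c=np.vstack([c for c in cv2.findContours(m,0,2)[0] if cv2.contourArea(c)>50])[:,0]
w=np.array([plane(*fish(d,*q,s),10)[:2] for q in c.astype(float)],np.float32)
print(cv2.minAreaRect(w), c.min(0),c.max(0))
```

```text
Traceback (most recent call last):
ValueError: need at least one array to concatenate
```

View pics/w1c.png

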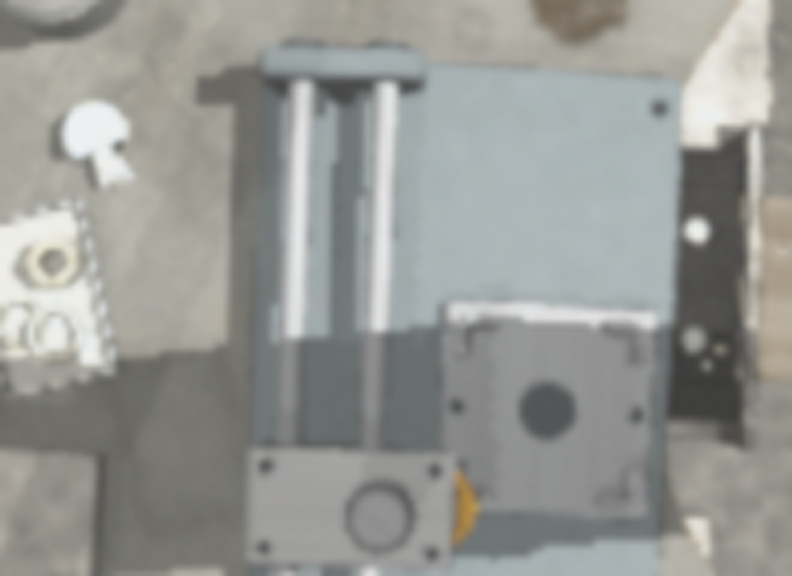

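View pics/w1d.png

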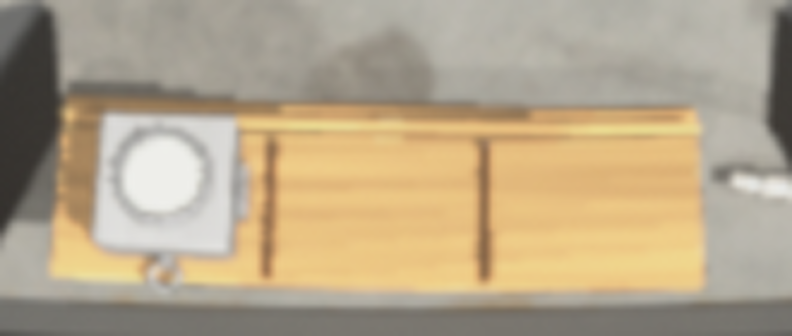

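Run:
```python
from h import *
s=robot.read_state();d=robot.get_image("wrist")
A=robot.get_image("scene");B=robot.get_image("side")
sa=lambda u,v:ray(A,160+u/4-.4,140+v/4-.4); sb=lambda u,v:ray(B,160+u/4-.4,110+v/4-.4)
w=lambda u,v,y0=50:fish(d,235+u/4.8-.4,y0+v/4.8-.4,s)
for n,p,z in [("hole",(547,410),20),("knob",(380,518),87),("nestTL",(447,312),20),("nestTR",(657,320),20),("nestBR",(645,513),20),("railT",(385,90),40),("railB",(374,440),40),("baseTR",(681,78),10),("baseR2",(658,570),10)]:
    print(n,plane(*w(*p),z).round(1))
for n,p,z in [("lipL",(65,105),10),("lipR",(698,125),10),("topL",(52,276),60),("topR",(703,291),60),("slot1a",(270,140),20),("slot1b",(266,276),60),("slot2a",(483,140),20),("slot2b",(484,282),60)]:
    print(n,plane(*w(*p,225),z).round(1))
print("bezel",tri([sa(445,62),sb(511,92),w(163,172,225)]),plane(*w(163,172,225),60))
for n,a,b,c in [("TL",(405,42),(461,67),(236,252)),("TR",(462,20),(530,53),(95,245)),("BR",(488,76),(555,103),(103,115)),("BL",(430,105),(478,136),(238,117))]:
    print(n,tri([sa(*a),sb(*b),w(*c,225)]))
print("bow",tri([sa(408,27),sb(480,50),w(163,272,225)]))
print("knob",tri([sa(516,212),sb(532,238),w(380,518)]))
```

```text
hole [445.9  19.6  20. ]
knob [512.3  56.   87. ]
nestTL [486.7 -20.   20. ]
nestTR [401.3 -18.2  20. ]
nestBR [404.7  61.5  20. ]
railT [ 511.3 -108.    40. ]
railB [515.6  30.8  40. ]
baseTR [ 390.1 -121.1   10. ]
baseR2 [396.8  86.8  10. ]
lipL [659.6 259.3  10. ]
lipR [369.6 268.4  10. ]
topL [660.3 321.3  60. ]
topR [371.7 327.3  60. ]
slot1a [564.1 270.3  20. ]
slot1b [564.1 317.8  60. ]
slot2a [468.8 269.9  20. ]
slot2b [469.1 320.3  60. ]
bezel (array([607.44013358, 267.33471088,  59.23287849]), [0.8399858110965182, 0.6506984660923116, 1.1940271622457217]) [606.32401179 267.66626609  60.        ]
TL (array([579.30225416, 289.64992439,  78.89158889]), [7.3743312438220965, 2.5091100319752377, 7.385235381669737])
TR (array([640.04855721, 295.7684742 ,  69.26295487]), [5.615177969204805, 1.4561611353034325, 4.674789735587614])
BR (array([632.55776897, 245.41178528,  50.24990514]), [3.367768238582405, 2.9534824794170076, 0.4915470565342487])
BL (array([574.77538393, 248.69097786,  42.69810624]), [3.463018879485755, 3.8250204428106884, 0.5244061107054873])
bow (array([606.11988817, 311.24244231,  71.37976505]), [0.631163854087539, 1.3629128047972243, 1.5047391777570527])
knob (array([513.57852309,  54.47352129,  91.91641999]), [0.9725269353649484, 0.7426365287442689, 1.7015148420245385])
```

Run:
```python
from h import *
s=robot.read_state();d=robot.get_image("wrist");A=robot.get_image("scene");B=robot.get_image("side")
print("disc",plane(*fish(d,205,210,s),10),plane(*fish(d,237,210,s),10), plane(*ray(A,327,163),10))
print("postbase",[plane(*ray(A,160+x/4,140+y/4),10).round() for x,y in((575,20),(510,30),(575,68),(645,35))])
print("neck",tri([ray(A,326,150),ray(B,347,145)]),tri([ray(A,326,110),ray(B,348,105)]),tri([ray(A,340,93),ray(B,362,88)]))
x,R=np.array([606.5,276.5,56]),s["tool_rot"]
print("delta tool",R.T@(x-s["ee_pos"]))
```

```text
disc [752.74002716 175.77930896  10.        ] [678.74719382 175.09093638  10.        ] [755.49250829 170.36239063  10.        ]
postbase [array([764., 299.,  10.]), array([714., 324.,  10.]), array([721., 246.,  10.]), array([794., 243.,  10.])]
neck (array([856.93738718, 301.161244  , -67.53718458]), [11.76052182463186, 11.76052182463175]) (array([860.60829775, 309.32136355,  83.16297582]), [18.040528578995378, 18.040528578995378]) (array([877.18525421, 261.58224569, 158.90041567]), [19.843559949795203, 19.84355994979507])
delta tool [-214.65124995 -106.58613103  397.69197978]
```

```bash
echo '[[0,0,5,0.15],[0,0,20,0.15],[0,0,20,0.15],[0,0,20,0.15],[0,0,20,0.15],[0,0,20,0.15],[0,0,20,0.15],[0,0,20,0.15],[0,0,20,0.15],[0,0,20,0.15],[-7,-2,30,0.103],[-6,-2,30,0],[0,0,10,0],[0,0,0,0],[0,0,0,0]]' > m.json && python3 jog.py m.json 60
python3 - <<'E'
from h import *
s=st();d=robot.get_image("wrist");cv2.imwrite("pics/w2.png",d["pixels"][:,:,::-1])
E
```

```text
clock: 5.45
ee_pos: [514.3, 57.0, 199.4]
tool_rot: [[-1.0, 0.031, 0.001], [0.031, 1.0, 0.0], [-0.001, 0.0, -1.0]]
force: [-0.9, -0.9, -0.0]
grip_width: 60.0
gripper_force: 0.0
5.45 [514.3  57.  199.4] yaw x 178.2 [[-1.0, 0.031, 0.001], [0.031, 1.0, 0.0], [-0.001, 0.0, -1.0]] [-0.24  0.46  0.1   1.9  -0.06  0.78  1.44] 60.0 0.0
```

View pics/w2.png

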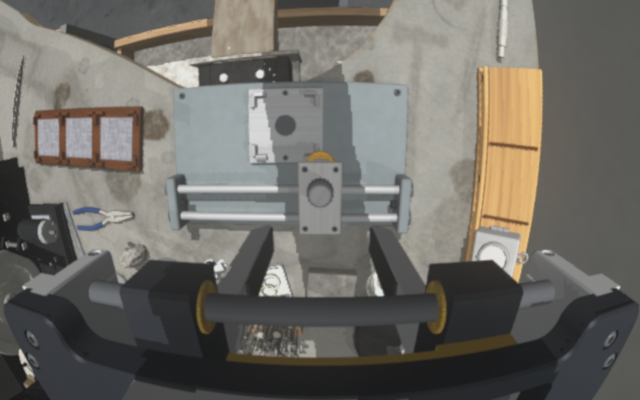

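Run:
```python
from h import *
s=robot.read_state();d=robot.get_image("wrist");p=d["pixels"]
g=cv2.cvtColor(p,cv2.COLOR_RGB2GRAY)
f=lambda u,v,z:plane(*fish(d,u,v,s),z)[:2].round(1)
print("knob",f(320,187,87)); c=cv2.HoughCircles(g[165:210,295:345],cv2.HOUGH_GRADIENT,1,20,param1=80,param2=8,minRadius=7,maxRadius=20);print(c)
m=(g[112:140,272:300]<85).astype(np.uint8);M=cv2.moments(m,True);hu,hv=272+M['m10']/M['m00'],112+M['m01']/M['m00'];print("hole",hu,hv,M['m00'],f(hu,hv,20))
print("base",f(177,88,10),f(407,88,10)); print("rail",f(180,190,40),f(400,190,40))
hsv=cv2.cvtColor(p,cv2.COLOR_RGB2HSV)
m=(((hsv[...,0]<15)|(hsv[...,0]>170))&(hsv[...,1]>100)).astype(np.uint8)*255;m[:90]=0;m[190:]=0;m[:,160:]=0
c=max(cv2.findContours(cv2.morphologyEx(m,cv2.MORPH_CLOSE,np.ones((5,5))),0,2)[0],key=cv2.contourArea)[:,0]
w=np.array([f(*q,12) for q in c.astype(float)],np.float32);print("tray",cv2.minAreaRect(w))
```

```text
knob [504.7  57.2]
[[[25.5 26.5 14.7]]]
hole 284.9628252788104 124.51301115241635 269.0 [445.8  19.4]
base [ 389.1 -116. ] [404.9 163. ]
rail [ 512.4 -108.6] [521.3 146.5]
tray ((431.1421813964844, -292.5369873046875), (233.09854125976562, 84.62926483154297), 82.08219909667969)
```

```bash
echo '[[4,0,20,0],[0,0,30,0],[0,0,30,0],[0,0,30,0],[0,0,16,0],[0,0,0,0],[0,0,0,0]]' > m.json && python3 jog.py m.json 50 && echo '[[0,0,0,0],[0,0,0,0],[0,0,0,0],[0,0,0,0],[0,3,0,0],[0,8,0,0],[0,10,0,0],[0,10,0,0],[0,10,0,0],[0,8,0,0],[0,5,0,0],[0,0,0,0],[0,0,0,0]]' > m.json && python3 jog.py m.json 10 20
```

```text
clock: 6.25
ee_pos: [510.7, 56.9, 73.5]
tool_rot: [[-0.999, 0.032, 0.002], [0.032, 0.999, 0.0], [-0.002, 0.0, -1.0]]
force: [-0.1, 0.4, 0.0]
grip_width: 50.0
gripper_force: 0.0
clock: 7.55
ee_pos: [512.4, 112.0, 73.1]
tool_rot: [[-1.0, 0.031, 0.002], [0.031, 1.0, 0.001], [-0.002, 0.001, -1.0]]
force: [0.1, 1.1, 5.0]
grip_width: 24.8
gripper_force: 20.0
```

```bash
echo '[[0,2,0,0],[0,2,0,0],[0,0,0,0]]' > m.json && python3 jog.py m.json ; echo '[[0,2,0,0],[0,2,0,0],[0,2,0,0],[0,0,0,0]]' > m.json && python3 jog.py m.json
```

```text
clock: 7.85
ee_pos: [512.6, 115.1, 73.1]
tool_rot: [[-0.999, 0.032, 0.002], [0.032, 0.999, 0.0], [-0.002, 0.0, -1.0]]
force: [0.7, -0.3, 6.0]
grip_width: 24.7
gripper_force: 20.0
clock: 8.25
ee_pos: [512.6, 116.3, 73.1]
tool_rot: [[-0.999, 0.035, 0.001], [0.035, 0.999, -0.005], [-0.001, -0.005, -1.0]]
force: [0.6, -10.2, 7.1]
grip_width: 24.5
gripper_force: 20.0
```

```bash
echo '[[0,-3,0,0],[0,0,0,0],[0,0,0,0],[0,0,0,0],[0,0,-20,0],[0,0,-40,0],[0,0,-40,0],[0,0,-40,-0.1],[0,0,-30,-0.15],[0,0,-10,-0.15],[0,0,0,-0.15],[0,0,0,-0.15],[0,0,0,-0.15],[0,0,0,-0.15],[0,0,0,-0.15],[0,0,0,-0.15],[0,0,0,-0.15],[0,0,0,-0.131],[0,0,0,0]]' > m.json && python3 jog.py m.json 50
python3 - <<'E'
from h import *
s=st()
A=robot.get_image("scene");B=robot.get_image("side")
print([plane(*ray(A,*p),310).round() for p in((130,146),(180,123),(240,95))],[plane(*ray(B,*p),310).round() for p in((100,60),(200,35),(150,47))])
cv2.imwrite("pics/b2.png",crop(B["pixels"],40,0,300,220,2.6))
E
```

```text
clock: 10.15
ee_pos: [511.6, 118.1, 252.3]
tool_rot: [[-0.021, -1.0, -0.001], [-1.0, 0.021, 0.001], [-0.0, 0.001, -1.0]]
force: [0.7, 0.4, -0.3]
grip_width: 49.8
gripper_force: 0.0
10.15 [511.6 118.1 252.3] yaw x -91.19 [[-0.021, -1.0, -0.001], [-1.0, 0.021, 0.001], [-0.0, 0.001, -1.0]] [-0.08  0.41 -0.28  1.81  0.14  0.94  2.7 ] 49.8 0.0
[array([188., 221., 310.]), array([326., 232., 310.]), array([516., 249., 310.])] [array([179., 404., 310.]), array([447., 460., 310.]), array([306., 433., 310.])]
```

View pics/b2.png

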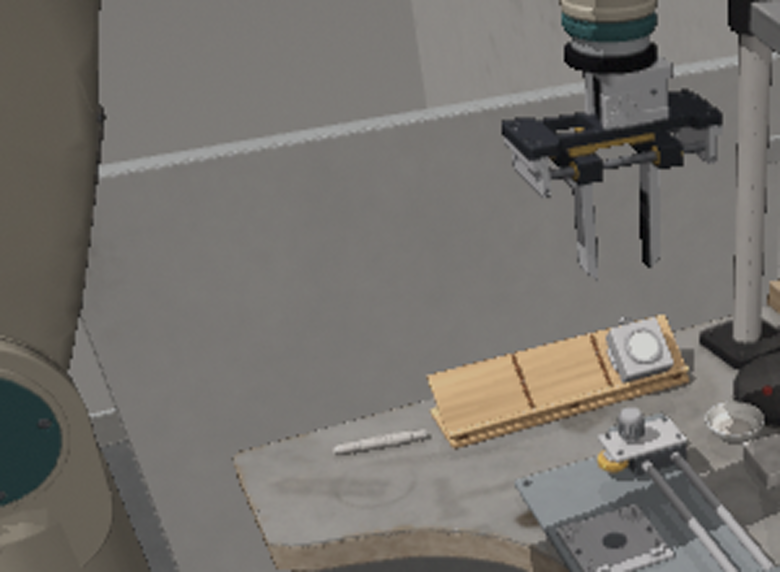

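Run:
```python
from h import *
A=robot.get_image("scene");B=robot.get_image("side")
print([plane(*ray(B,40+x/2.6,y/2.6),310).round() for x,y in((105,170),(400,117),(490,101))])
print([plane(*ray(B,40+x/2.6,y/2.6),0).round() for x,y in((236,455),(420,405),(695,322))])
g=A["pixels"].astype(int).sum(2)//3
print(g[100:170:2,150].tolist()); print(g[70:140:2,230].tolist())
```

```text
[array([134., 391., 310.]), array([409., 396., 310.]), array([504., 397., 310.])]
[array([167., 360.,   0.]), array([369., 358.,   0.]), array([735., 374.,   0.])]
[206, 133, 139, 139, 139, 136, 139, 135, 138, 139, 137, 135, 137, 138, 136, 138, 136, 140, 139, 137, 140, 135, 135, 135, 138, 136, 141, 137, 138, 138, 136, 136, 138, 139, 137]
[206, 153, 136, 138, 139, 137, 138, 139, 139, 137, 137, 142, 108, 78, 59, 124, 155, 139, 138, 139, 140, 141, 145, 139, 141, 140, 141, 143, 142, 145, 138, 142, 140, 140, 140]
```

```bash
echo '[[-20,-12,5,0],[-30,-20,10,0],[-30,-20,10,0],[-30,-20,10,0],[-30,-15,10,0],[-20,-5,7,0],[0,0,0,0],[0,0,0,0]]' > m.json && python3 jog.py m.json 94
python3 - <<'E'
from h import *
s=st();d=robot.get_image("wrist");p=d["pixels"];A=robot.get_image("scene");B=robot.get_image("side")
# predicted bezel pixel
K=d["K"];T=d["T_tool_cam"]
def proj(w):
    c=T[:3,:3].T@(s["tool_rot"].T@(w-s["ee_pos"])-T[:3,3]);a=np.arctan2(np.hypot(c[0],c[1]),c[2]);r=np.hypot(c[0],c[1]);return K[0,2]+K[0,0]*a*c[0]/r,K[1,2]+K[1,1]*a*c[1]/r
u,v=proj(np.array([607,267.5,59.5]));print(u,v)
u0,v0=int(u)-65,int(v)-65
cv2.imwrite("pics/w3.png",crop(p,u0,v0,130,130,4.5));print(u0,v0)
E
```

```text
clock: 11.15
ee_pos: [606.8, 275.5, 200.0]
tool_rot: [[-0.022, -1.0, -0.001], [-1.0, 0.022, -0.001], [0.001, 0.001, -1.0]]
force: [-0.1, 0.5, 0.5]
grip_width: 94.1
gripper_force: 0.0
11.15 [606.8 275.5 200. ] yaw x -91.24 [[-0.022, -1.0, -0.001], [-1.0, 0.022, -0.001], [0.001, 0.001, -1.0]] [-0.32  0.68 -0.25  1.47  0.19  1.02  2.5 ] 94.1 0.0
320.3124506360085 182.51591945872912
255 117
```

View pics/w3.png

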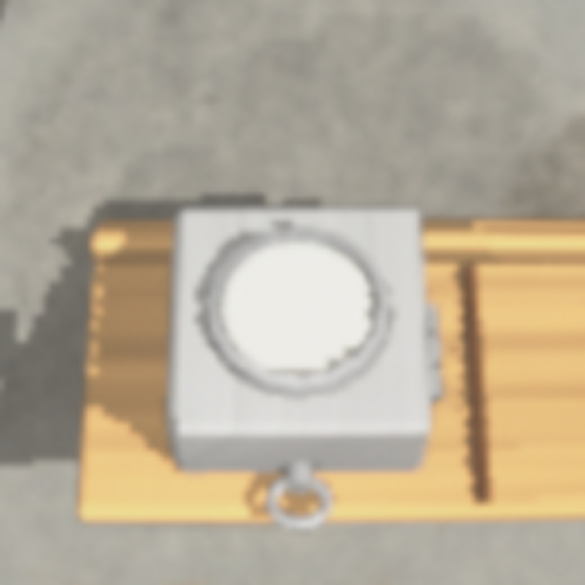

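Run:
```python
from h import *
s=robot.read_state();d=robot.get_image("wrist");A=robot.get_image("scene");B=robot.get_image("side")
f=lambda x,y:fish(d,255+x/4.5-.4,117+y/4.5-.4,s)
s1=dict(s);s1["ee_pos"]=np.array([500.2,61,453.]);s1["tool_rot"]=np.array([[0,-1,-.001],[-1,0,.001],[-.001,.001,-1]])
w1=fish(d,235+163/4.8-.4,225+172/4.8-.4,s1)
sa=ray(A,160+445/4-.4,140+62/4-.4); sb=ray(B,160+511/4-.4,110+92/4-.4)
print(tri([f(296,308),w1,sa,sb]),tri([f(296,308),sa,sb]))
b=f(297,498);print("bow",plane(*b,70))
# front face edges (z_case=28): top edge (y=-30) at v~212, bottom edge(y=+30) v~435
for z0 in (48,50,52,54): 
  p=plane(*f(300,211),z0);q=plane(*f(300,434),z0+38.6);print(p.round(1),q.round(1),q[1]-p[1])
```

```text
(array([608.04211161, 268.2637354 ,  58.22461112]), [1.0065007381838929, 1.2570313601816079, 0.942473705096081, 0.34559434675921835]) (array([608.61110288, 268.92600082,  57.92862936]), [0.7342610682966084, 0.7127889638425997, 0.38941869832973397])
bow [608.82096027 311.56712949  70.        ]
[606.6 248.1  48. ] [607.6 291.   86.6] 42.815094963493095
[606.6 247.9  50. ] [607.6 290.3  88.6] 42.47831622108549
[606.5 247.6  52. ] [607.6 289.7  90.6] 42.14153747867786
[606.5 247.3  54. ] [607.6 289.1  92.6] 41.80475873627023
```

```bash
echo '[[-1,-1,20,0],[0,0,30,0],[0,0,30,0],[0,0,30,0],[0,0,20,0],[0,0,15,0],[0,0,0,0],[0,0,0,0]]' > m.json && python3 jog.py m.json 94 && echo '[[0,0,0,0],[0,0,0,0],[0,0,0,0],[0,0,0,0],[0,0,0,0],[0,0,0,0]]' > m.json && python3 jog.py m.json 50 25 && echo '[[0,0,-5,0],[0,0,-15,0],[0,0,-20,0],[0,0,-20,0],[0,0,-20,0],[0,0,-20,0],[0,0,0,0],[0,0,0,0]]' > m.json && python3 jog.py m.json
python3 - <<'E'
from h import *
s=st();d=robot.get_image("wrist");B=robot.get_image("side")
cv2.imwrite("pics/w4.png",np.hstack([crop(d["pixels"],240,100,160,200,2.5),crop(B["pixels"],230,40,160,200,2.5)]))
E
```

```text
clock: 12.25
ee_pos: [608.8, 276.8, 56.2]
tool_rot: [[-0.022, -1.0, 0.001], [-1.0, 0.022, 0.0], [-0.001, -0.001, -1.0]]
force: [0.4, -0.1, 0.7]
grip_width: 94.2
gripper_force: 0.0
clock: 12.85
ee_pos: [607.9, 276.8, 55.8]
tool_rot: [[-0.021, -1.0, -0.001], [-1.0, 0.021, -0.0], [0.0, 0.001, -1.0]]
force: [-2.1, -1.0, 3.7]
grip_width: 59.5
gripper_force: 25.0
clock: 13.65
ee_pos: [608.5, 276.7, 155.9]
tool_rot: [[-0.022, -1.0, 0.001], [-1.0, 0.022, 0.0], [-0.0, -0.001, -1.0]]
force: [-0.8, -0.2, -2.6]
grip_width: 59.8
gripper_force: 25.0
13.65 [608.5 276.7 155.9] yaw x -91.25 [[-0.022, -1.0, 0.001], [-1.0, 0.022, 0.0], [-0.0, -0.001, -1.0]] [-0.33  0.72 -0.25  1.51  0.2   0.93  2.48] 59.8 25.0
```

View pics/w4.png

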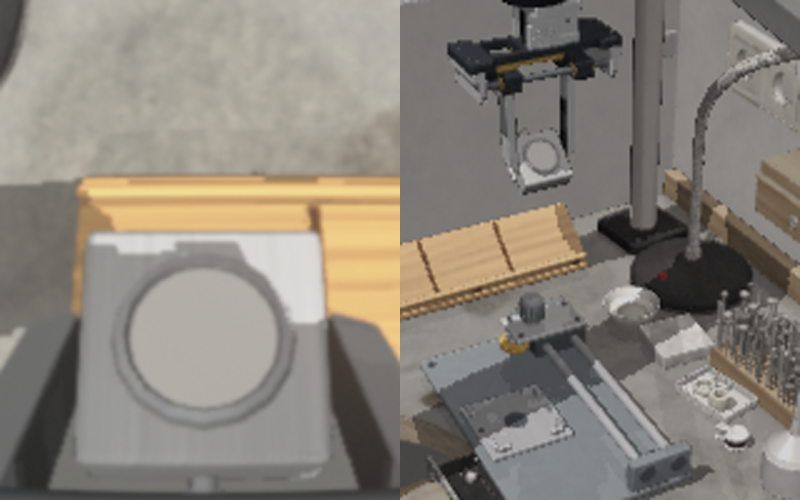

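```bash
echo '[[10,12,0,0],[20,20,0,0],[20,20,0,0],[20,25,0,0],[15,20,6,0],[8,9,20,0],[0,0,30,0],[0,0,30,0],[0,0,18,0],[0,0,6,0],[0,0,0,0],[0,0,0,0]]' > m.json && python3 jog.py m.json; python3 -c "
from h import *;st()"
```

```text
clock: 14.95
ee_pos: [500.1, 186.5, 45.7]
tool_rot: [[-0.021, -1.0, -0.0], [-1.0, 0.021, 0.0], [-0.0, 0.0, -1.0]]
force: [0.0, 1.7, -2.7]
grip_width: 59.7
gripper_force: 25.0
14.95 [500.1 186.5  45.7] yaw x -91.22 [[-0.021, -1.0, -0.0], [-1.0, 0.021, 0.0], [-0.0, 0.0, -1.0]] [-0.28  0.72 -0.19  1.97  0.28  0.47  2.45] 59.7 25.0
```

Touch down, then pivot with a light grip.

```bash
echo '[[0,0,2,0],[0,0,1.5,0],[0,0,0,0]]' > m.json && python3 jog.py m.json - 8; echo '[[-3,0,1.2,0],[-4,0,1.3,0],[-3,0,1.8,0],[-3,0,1.9,0],[-3,0,2.3,0],[-2.5,0,2.4,0],[-2.5,0,2.7,0],[-2,0,2.7,0],[0,0,0,0],[0,0,0,0]]' > m.json && python3 jog.py m.json - 6; python3 -c "
from h import *;st()"
```

```text
clock: 15.25
ee_pos: [501.1, 186.5, 42.5]
tool_rot: [[-0.022, -1.0, 0.002], [-1.0, 0.022, 0.001], [-0.001, -0.002, -1.0]]
force: [-0.1, 2.7, -0.8]
grip_width: 60.0
gripper_force: 8.0
clock: 16.25
ee_pos: [500.5, 208.4, 25.3]
tool_rot: [[-0.022, -1.0, -0.001], [-1.0, 0.022, -0.001], [0.001, 0.001, -1.0]]
force: [0.8, -0.1, -0.9]
grip_width: 60.0
gripper_force: 6.0
16.25 [500.5 208.4  25.3] yaw x -91.25 [[-0.022, -1.0, -0.001], [-1.0, 0.022, -0.001], [0.001, 0.001, -1.0]] [-0.34  0.76 -0.17  1.96  0.28  0.45  2.41] 60.0 6.0
```

```bash
echo '[[0,0,0,0],[0,0,0,0],[0,0,0,0],[0,0,-10,0],[0,0,-20,0],[0,0,-30,0.1],[0,0,-30,0.14],[0,0,-30,0.15],[0,0,-10,0.15],[0,0,0,0.15],[0,0,0,0.15],[0,0,0,0.15],[0,0,0,0.15],[0,0,0,0.15]]' > m.json && python3 jog.py m.json 84; echo '[[0,0,0,0.15],[0,0,0,0.15],[0,0,0,0.15],[0,0,0,0.15],[0,0,0,0.15],[0,0,0,0.15],[0,0,0,0.15],[0,0,0,0.15],[0,0,0,0.15],[0,0,0,0.15],[0,0,0,0.15],[0,0,0,0.052],[0,0,0,0],[0,0,0,0]]' > m.json && python3 jog.py m.json;  python3 - <<'E'
from h import *
s=st();d=robot.get_image("wrist");cv2.imwrite("pics/w5.png",crop(d["pixels"],240,80,170,200,3))
E
```

```text
clock: 17.65
ee_pos: [500.7, 209.3, 156.5]
tool_rot: [[-0.968, -0.251, 0.0], [-0.251, 0.968, 0.001], [-0.001, 0.001, -1.0]]
force: [-0.3, 0.5, -0.3]
grip_width: 83.9
gripper_force: 0.0
clock: 19.05
ee_pos: [500.7, 209.4, 156.0]
tool_rot: [[-0.129, 0.992, -0.0], [0.992, 0.129, 0.001], [0.001, 0.0, -1.0]]
force: [0.2, -0.3, -0.7]
grip_width: 83.9
gripper_force: 0.0
19.05 [500.7 209.4 156. ] yaw x 97.44 [[-0.129, 0.992, -0.0], [0.992, 0.129, 0.001], [0.001, 0.0, -1.0]] [-0.85  0.63  0.63  1.89 -0.51  0.79  0.19] 83.9 0.0
```

View pics/w5.png

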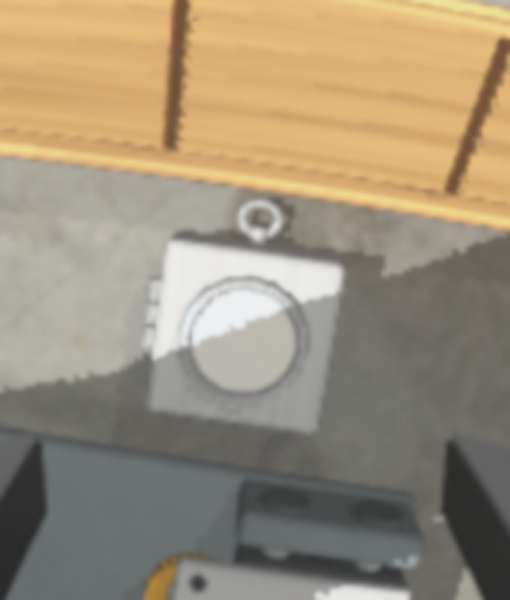

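Run:
```python
from h import *
s=robot.read_state();d=robot.get_image("wrist")
f=lambda x,y,z:plane(*fish(d,240+x/3-.4,80+y/3-.4,s),z)[:2].round(1)
print([f(*p,28) for p in((177,240),(343,268),(315,430),(152,410))],f(245,336,32.5))
```

```text
[array([474.5, 241.2]), array([529.4, 239. ]), array([528.5, 182.5]), array([472.5, 182.5])] [500.4 213.2]
```

```bash
echo '[[0,0,10,0.1],[0,0,20,0.05],[2.5,0,30,0],[0,0,30,0],[0,0,25,0],[0,0,15,0],[0,0,5,0],[0,0,0,0],[0,0,0,0]]' > m.json && python3 jog.py m.json 84 && echo '[[0,0,0,0],[0,0,0,0],[0,0,0,0],[0,0,0,0],[0,0,0,0]]' > m.json && python3 jog.py m.json 50 20 && echo '[[0,0,-5,0],[0,0,-15,0],[0,0,-25,0],[0,0,-25,0],[0,0,-20,0],[0,0,0,0],[0,0,0,0]]' > m.json && python3 jog.py m.json; python3 -c "
from h import *;st()"
```

```text
clock: 20.05
ee_pos: [501.5, 211.7, 21.4]
tool_rot: [[0.022, 1.0, 0.001], [1.0, -0.022, 0.001], [0.001, 0.001, -1.0]]
force: [-0.3, -0.4, -0.5]
grip_width: 83.9
gripper_force: 0.0
clock: 20.55
ee_pos: [500.9, 211.8, 21.1]
tool_rot: [[0.022, 1.0, 0.0], [1.0, -0.022, 0.001], [0.001, 0.0, -1.0]]
force: [-1.7, 0.7, 3.5]
grip_width: 59.9
gripper_force: 20.0
clock: 21.25
ee_pos: [500.5, 211.8, 110.3]
tool_rot: [[0.022, 1.0, -0.0], [1.0, -0.022, 0.0], [0.0, -0.0, -1.0]]
force: [-0.3, 0.0, -2.2]
grip_width: 60.1
gripper_force: 20.0
21.25 [500.5 211.8 110.3] yaw x 88.76 [[0.022, 1.0, -0.0], [1.0, -0.022, 0.0], [0.0, -0.0, -1.0]] [-0.84  0.7   0.62  1.93 -0.61  0.71  0.12] 60.1 20.0
```

```bash
echo '[[0,0,-10,-0.1],[0,0,-20,-0.14],[0,0,-10,-0.14],[0,0,0,-0.14],[0,0,0,-0.14],[0,0,0,-0.14],[0,0,0,-0.14],[0,0,0,-0.14],[0,0,0,-0.14],[0,0,0,-0.14],[0,0,0,-0.14],[0,0,0,-0.061],[0,0,0,0]]' > m.json && python3 jog.py m.json && echo '[[3,-14,0,0],[8,-30,0,0],[8,-30,0,0],[8,-30,0,0],[8,-30,0,0],[8,-30,0,0],[5,-20,0,0],[0,-10,0,0],[0,0,0,0],[0,0,0,0]]' > m.json && python3 jog.py m.json
cat >> h.py <<'E'
def held(s,d,zt=-11.5):
    "bezel centre of the held case in tool x,y"
    K=d["K"];T=d["T_tool_cam"];g=cv2.cvtColor(d["pixels"],cv2.COLOR_RGB2GRAY)
    c=T[:3,:3].T@(np.array([0,0,zt])-T[:3,3]);r=np.hypot(c[0],c[1]);a=np.arctan2(r,c[2]);u,v=K[0,2]+K[0,0]*a*c[0]/r,K[1,2]+K[1,1]*a*c[1]/r
    u0,v0=int(u)-60,int(v)-60;im=cv2.resize(g[v0:v0+120,u0:u0+120],None,fx=3,fy=3,interpolation=cv2.INTER_CUBIC)
    px=K[0,0]/np.linalg.norm(c)*21.5*3
    h=cv2.HoughCircles(cv2.GaussianBlur(im,(5,5),0),cv2.HOUGH_GRADIENT,1,15,param1=60,param2=15,minRadius=int(px*.7),maxRadius=int(px*1.15))
    print("exp",round(u,1),round(v,1),"r",round(px/3,1))
    for x,y,R in (h[0][:4] if h is not None else []):
        X,Y=u0+x/3-.33,v0+y/3-.33;t=dict(s);t["ee_pos"]=np.zeros(3);t["tool_rot"]=np.eye(3);o,q=fish(d,X,Y,t);p=o+q*(zt-o[2])/q[2]
        print("circle",X.round(1),Y.round(1),(R/3).round(1),"tool",p.round(1))
    return im
E
python3 - <<'E'
from h import *
s=st();d=robot.get_image("wrist");held(s,d)
E
```

```text
clock: 22.55
ee_pos: [499.8, 211.2, 149.2]
tool_rot: [[-0.999, 0.032, -0.003], [0.032, 0.999, -0.0], [0.003, -0.001, -1.0]]
force: [-0.4, 0.0, -2.4]
grip_width: 59.9
gripper_force: 20.0
clock: 23.55
ee_pos: [447.1, 19.9, 150.6]
tool_rot: [[-0.999, 0.032, 0.0], [0.032, 0.999, 0.001], [-0.0, 0.001, -1.0]]
force: [-0.1, -0.3, -2.9]
grip_width: 59.8
gripper_force: 20.0
23.55 [447.1  19.9 150.6] yaw x 178.17 [[-0.999, 0.032, 0.0], [0.032, 0.999, 0.001], [-0.0, 0.001, -1.0]] [-0.25  0.45  0.19  2.13 -0.16  0.57  1.6 ] 59.8 20.0
exp 319.8 251.8 r 37.8
circle 320.8 247.5 31.6 tool [  2.6   0.6 -11.5]
circle 324.2 251.8 26.5 tool [ -0.1   2.5 -11.5]
circle 320.8 255.8 31.0 tool [ -2.6   0.6 -11.5]
circle 316.8 250.5 33.8 tool [  0.8  -1.7 -11.5]
```

```bash
echo '[[0.7,-0.7,20,0],[0,0,30,0],[0,0,30,0],[0,0,15,0],[0,0,4,0],[0,0,0,0],[0,0,0,0]]' > m.json && python3 jog.py m.json; echo '[[0,0,3,0],[0,0,3,0],[0,0,2,0],[0,0,0,0],[0,0,0,0]]' > m.json && python3 jog.py m.json - 8
```

```text
clock: 24.3
ee_pos: [446.7, 19.0, 52.2]
tool_rot: [[-1.0, 0.031, 0.001], [0.031, 1.0, 0.0], [-0.001, 0.0, -1.0]]
force: [-0.9, 0.8, -2.1]
grip_width: 59.8
gripper_force: 20.0
clock: 24.8
ee_pos: [446.0, 18.5, 43.7]
tool_rot: [[-0.999, 0.032, -0.0], [0.032, 0.999, 0.0], [0.0, 0.0, -1.0]]
force: [-0.3, 0.4, -1.8]
grip_width: 60.1
gripper_force: 8.0
```

```bash
echo '[[0,0,2,0],[0,0,1,0],[0,0,0,0],[0,0,0,0]]' > m.json && python3 jog.py m.json; python3 -c "
from h import *;st()"
```

```text
clock: 25.2
ee_pos: [446.1, 18.5, 40.9]
tool_rot: [[-0.999, 0.032, 0.0], [0.032, 0.999, 0.0], [-0.0, 0.0, -1.0]]
force: [-0.5, -0.9, 3.7]
grip_width: 59.9
gripper_force: 8.0
25.2 [446.1  18.5  40.9] yaw x 178.17 [[-0.999, 0.032, 0.0], [0.032, 0.999, 0.0], [-0.0, 0.0, -1.0]] [-0.17  0.67  0.1   2.21 -0.23  0.27  1.67] 59.9 8.0
```

```bash
echo '[[0,0,0,0],[0,0,0,0],[0,0,0,0],[0,0,-10,0],[0,0,-20,0],[0,0,-30,0],[0,0,-20,0],[-3,10,0,0],[-15,20,0,0],[-15,25,0,0],[-15,25,0,0],[-15,20,0,0],[0,0,15,0],[0,0,20,0],[0,0,12,0],[0,0,0,0],[0,0,0,0]]' > m.json && python3 jog.py m.json 80;python3 -c "
from h import *;st()"
```

```text
clock: 26.9
ee_pos: [512.0, 116.5, 73.5]
tool_rot: [[-0.999, 0.032, -0.001], [0.032, 0.999, -0.0], [0.001, -0.0, -1.0]]
force: [-0.1, -0.9, 0.1]
grip_width: 80.0
gripper_force: 0.0
26.9 [512.  116.5  73.5] yaw x 178.16 [[-0.999, 0.032, -0.001], [0.032, 0.999, -0.0], [0.001, -0.0, -1.0]] [-0.39  0.67  0.18  1.99 -0.23  0.5   1.48] 80.0 0.0
```

```bash
echo '[[0,0,0,0],[0,0,0,0],[0,0,0,0],[0,0,0,0],[0,0,0,0],[0,-4,0,0],[0,-8,0,0],[0,-10,0,0],[0,-10,0,0],[0,-10,0,0],[0,-10,0,0],[0,-10,0,0],[0,-10,0,0],[0,-10,0,0],[0,-10,0,0],[0,-8,0,0]]' > m.json && python3 jog.py m.json 10 25; echo '[[0,-10,0,0],[0,-10,0,0],[0,-10,0,0],[0,-10,0,0],[0,-10,0,0],[0,-10,0,0],[0,-10,0,0],[0,-10,0,0],[0,-8,0,0],[0,-4,0,0],[0,-3,0,0],[0,0,0,0],[0,0,0,0]]' > m.json && python3 jog.py m.json
```

```text
clock: 28.5
ee_pos: [508.3, 15.3, 73.7]
tool_rot: [[-0.999, 0.032, -0.001], [0.032, 0.999, -0.0], [0.001, -0.0, -1.0]]
force: [-2.6, 1.3, 4.8]
grip_width: 24.6
gripper_force: 25.0
clock: 29.8
ee_pos: [504.6, -80.3, 73.7]
tool_rot: [[-0.999, 0.033, -0.002], [0.033, 0.999, -0.001], [0.002, -0.001, -1.0]]
force: [-5.3, -0.7, 6.3]
grip_width: 24.1
gripper_force: 25.0
```

```bash
echo '[[0.5,-2,0,0],[0,-2,0,0],[0,0,0,0],[0,0,0,0]]' > m.json && python3 jog.py m.json;  echo '[[0,0,0,0],[0,0,0,0],[0,0,0,0],[0,0,-15,0],[0,0,-30,0],[0,0,-30,0],[0,0,-30,0],[0,0,0,0],[0,0,0,0]]' > m.json && python3 jog.py m.json 80
python3 - <<'E'
from h import *
s=st();d=robot.get_image("wrist");cv2.imwrite("pics/w6.png",crop(d["pixels"],200,60,240,200,2.8))
E
```

```text
clock: 30.2
ee_pos: [504.5, -83.6, 73.6]
tool_rot: [[-0.999, 0.033, -0.001], [0.033, 0.999, -0.001], [0.001, -0.001, -1.0]]
force: [-3.4, 0.5, 5.6]
grip_width: 24.7
gripper_force: 25.0
clock: 31.1
ee_pos: [505.8, -82.5, 179.0]
tool_rot: [[-0.999, 0.032, 0.002], [0.032, 0.999, -0.0], [-0.002, -0.0, -1.0]]
force: [-0.1, 0.3, -0.5]
grip_width: 80.3
gripper_force: 0.0
31.1 [505.8 -82.5 179. ] yaw x 178.19 [[-0.999, 0.032, 0.002], [0.032, 0.999, -0.0], [-0.002, -0.0, -1.0]] [-0.01  0.48  0.17  1.94 -0.12  0.72  1.77] 80.3 0.0
```

View pics/w6.png

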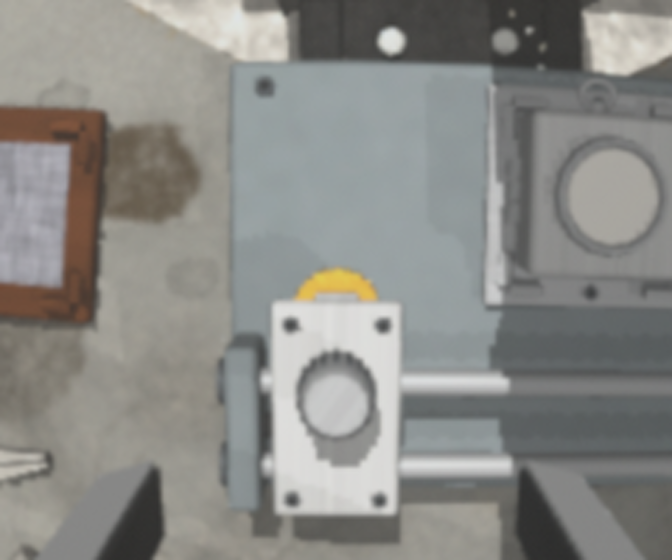

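```bash
echo '[[10,15,0,0],[20,30,0,0],[20,30,0,0],[13,24,10,0],[0,0,30,0],[0,0,30,0],[0,0,30,0],[0,0,25,0],[0,0,12,0],[0,0,0,0],[0,0,0,0]]' > m.json && python3 jog.py m.json 80 && echo '[[0,0,0,0],[0,0,0,0],[0,0,0,0],[0,0,0,0],[0,0,0,0]]' > m.json && python3 jog.py m.json 50 20 && echo '[[0,0,-3,0],[0,0,-5,0],[0,0,-20,0],[0,0,-30,0],[0,0,-30,0],[0,0,-20,0],[0,0,0,0],[0,0,0,0]]' > m.json && python3 jog.py m.json; python3 -c "
from h import *;st()"
```

```text
clock: 32.25
ee_pos: [444.7, 18.3, 41.0]
tool_rot: [[-0.999, 0.032, -0.002], [0.032, 0.999, -0.0], [0.002, -0.0, -1.0]]
force: [-0.3, 0.9, 0.9]
grip_width: 80.0
gripper_force: 0.0
clock: 32.75
ee_pos: [446.1, 18.4, 42.3]
tool_rot: [[-0.999, 0.032, 0.002], [0.032, 0.999, -0.0], [-0.002, 0.0, -1.0]]
force: [-0.1, -0.5, 6.3]
grip_width: 60.1
gripper_force: 20.0
clock: 33.55
ee_pos: [445.2, 18.7, 149.5]
tool_rot: [[-1.0, 0.031, 0.0], [0.031, 1.0, 0.0], [-0.0, 0.0, -1.0]]
force: [-0.2, 0.2, -1.3]
grip_width: 59.9
gripper_force: 20.0
33.55 [445.2  18.7 149.5] yaw x 178.2 [[-1.0, 0.031, 0.0], [0.031, 1.0, 0.0], [-0.0, 0.0, -1.0]] [-0.23  0.45  0.17  2.14 -0.14  0.56  1.58] 59.9 20.0
```

```bash
echo '[[-3,12,0,0],[-4,30,0,0],[-4,30,0,0],[-4,30,0,0],[-4,30,0,0],[0,30,0,0],[0,20,10,0],[0,10,25,0],[0,0,30,0],[0,0,30,0],[0,0,20,0],[0,0,8,0],[0,0,3,0],[0,0,0,0],[0,0,0,0]]' > m.json && python3 jog.py m.json; python3 -c "
from h import *;st()"
```

```text
clock: 35.05
ee_pos: [471.2, 210.3, 24.1]
tool_rot: [[-0.999, 0.032, 0.001], [0.032, 0.999, 0.001], [-0.001, 0.001, -1.0]]
force: [-0.3, 0.1, -1.4]
grip_width: 59.9
gripper_force: 20.0
35.05 [471.2 210.3  24.1] yaw x 178.18 [[-0.999, 0.032, 0.001], [0.032, 0.999, 0.001], [-0.001, 0.001, -1.0]] [-0.55  0.75  0.11  2.04 -0.22  0.37  1.28] 59.9 20.0
```

```bash
echo '[[0,0,2,0],[0,0,0,0],[0,0,0,0]]' > m.json && python3 jog.py m.json - 6; echo '[[0,0,0,0],[0,0,0,0],[0,0,0,0],[0,0,-10,0],[0,0,-25,0],[0,0,-25,-0.05],[0,0,-10,-0.12],[0,0,0,-0.14],[0,0,0,-0.14],[0,0,0,-0.14],[0,0,0,-0.14],[0,0,0,-0.14],[0,0,0,-0.14],[0,0,0,-0.14],[0,0,0,-0.14],[0,0,0,-0.14],[0,0,0,-0.14],[0,0,0,0],[0,0,0,0]]' > m.json && python3 jog.py m.json 72; python3 -c "
from h import *;st()"
```

```text
clock: 35.35
ee_pos: [471.4, 210.3, 22.2]
tool_rot: [[-0.999, 0.032, 0.002], [0.032, 0.999, 0.001], [-0.002, 0.001, -1.0]]
force: [0.5, 0.8, 0.2]
grip_width: 60.3
gripper_force: 6.0
clock: 37.25
ee_pos: [470.7, 209.5, 92.1]
tool_rot: [[-0.036, -0.999, 0.0], [-0.999, 0.036, -0.0], [0.0, -0.0, -1.0]]
force: [0.1, 0.8, -0.4]
grip_width: 71.8
gripper_force: 0.0
37.25 [470.7 209.5  92.1] yaw x -92.08 [[-0.036, -0.999, 0.0], [-0.999, 0.036, -0.0], [0.0, -0.0, -1.0]] [-0.29  0.63 -0.28  2.    0.31  0.55  2.32] 71.8 0.0
```

```bash
echo '[[-0.8,0,10,0],[0,0,25,0],[0,0,25,0],[0,0,10,0],[0,0,0,0],[0,0,0,0]]' > m.json && python3 jog.py m.json 80 && echo '[[0,0,0,0],[0,0,0,0],[0,0,0,0],[0,0,0,0],[0,0,0,0]]' > m.json && python3 jog.py m.json 50 20 && echo '[[0,0,-3,0],[0,0,-10,0],[0,0,-25,0],[0,0,-25,0.05],[0,0,-25,0.12],[0,0,-25,0.14],[0,0,-15,0.14],[0,0,0,0.14],[0,0,0,0.14],[0,0,0,0.14],[0,0,0,0.14],[0,0,0,0.14],[0,0,0,0.14],[0,0,0,0.14],[0,0,0,0.14],[0,0,0,0.136],[0,0,0,0],[0,0,0,0]]' > m.json && python3 jog.py m.json; python3 -c "
from h import *;st()"
```

```text
clock: 37.85
ee_pos: [470.7, 210.9, 21.9]
tool_rot: [[-0.033, -0.999, 0.0], [-0.999, 0.033, -0.0], [0.0, -0.0, -1.0]]
force: [0.8, 0.6, 0.5]
grip_width: 80.0
gripper_force: 0.0
clock: 38.35
ee_pos: [470.8, 210.7, 22.3]
tool_rot: [[-0.033, -0.999, 0.001], [-0.999, 0.033, 0.0], [-0.0, -0.001, -1.0]]
force: [-2.1, -0.3, 6.8]
grip_width: 59.7
gripper_force: 20.0
clock: 40.15
ee_pos: [470.4, 210.8, 149.9]
tool_rot: [[-0.987, 0.163, -0.0], [0.163, 0.987, 0.0], [0.0, 0.0, -1.0]]
force: [0.3, 0.1, -2.4]
grip_width: 59.6
gripper_force: 20.0
40.15 [470.4 210.8 149.9] yaw x 170.59 [[-0.987, 0.163, -0.0], [0.163, 0.987, 0.0], [0.0, 0.0, -1.0]] [-0.6   0.53  0.18  1.96 -0.15  0.66  1.08] 59.6 20.0
```

```bash
echo '[[0,0,0,-0.133],[3,-13,0,0],[3,-30,0,0],[3,-30,0,0],[3,-30,0,0],[3,-30,0,0],[3,-30,0,0],[0,-20,0,0],[0,-10,0,0],[0,0,0,0],[0,0,0,0]]' > m.json && python3 jog.py m.json ; python3 -c "
from h import *;s=st();print(s['tool_rot'].T@(np.array([446.3,18.6,52])-s['ee_pos']))"
```

```text
clock: 41.25
ee_pos: [445.9, 19.0, 149.7]
tool_rot: [[-0.999, 0.035, 0.0], [0.035, 0.999, 0.001], [-0.0, 0.001, -1.0]]
force: [0.8, -0.2, -1.8]
grip_width: 60.0
gripper_force: 20.0
41.25 [445.9  19.  149.7] yaw x 178.0 [[-0.999, 0.035, 0.0], [0.035, 0.999, 0.001], [-0.0, 0.001, -1.0]] [-0.19  0.45  0.12  2.13 -0.1   0.56  1.53] 60.0 20.0
[-0.35916875 -0.4502484  97.72709775]
```

```bash
echo '[[-0.3,-0.4,20,0],[0,0,30,0],[0,0,30,0],[0,0,14,0],[0,0,4,0],[0,0,0,0],[0,0,0,0]]' > m.json && python3 jog.py m.json; echo '[[0,0,3,0],[0,0,3,0],[0,0,2,0],[0,0,1.5,0],[0,0,0,0],[0,0,0,0]]' > m.json && python3 jog.py m.json - 8
```

```text
clock: 41.95
ee_pos: [446.9, 18.6, 52.3]
tool_rot: [[-0.999, 0.034, 0.001], [0.034, 0.999, 0.0], [-0.001, 0.0, -1.0]]
force: [1.3, 0.1, -1.8]
grip_width: 59.7
gripper_force: 20.0
clock: 42.55
ee_pos: [446.2, 18.0, 42.1]
tool_rot: [[-0.999, 0.035, -0.0], [0.035, 0.999, 0.0], [0.0, 0.0, -1.0]]
force: [-0.3, 0.4, -1.7]
grip_width: 59.8
gripper_force: 8.0
```

```bash
echo '[[0,0,1,0],[0,0,0,0],[0,0,0,0]]' > m.json && python3 jog.py m.json; echo '[[0,0,0,0],[0,0,0,0],[0,0,0,0],[0,0,-10,0],[0,0,-20,0],[0,0,-30,0],[0,0,-20,0],[-3,-10,0,0],[-15,-20,0,0],[-15,-25,0,0],[-15,-25,0,0],[-14,-19,0,0],[0,0,15,0],[0,0,20,0],[0,0,12,0],[0,0,0,0],[0,0,0,0]]' > m.json && python3 jog.py m.json 80;python3 -c "
from h import *;st()"
```

```text
clock: 42.85
ee_pos: [446.4, 17.9, 41.7]
tool_rot: [[-0.999, 0.035, 0.001], [0.035, 0.999, 0.0], [-0.001, 0.0, -1.0]]
force: [-1.0, -0.8, 5.9]
grip_width: 60.4
gripper_force: 8.0
clock: 44.55
ee_pos: [504.5, -83.3, 74.0]
tool_rot: [[-0.999, 0.035, -0.001], [0.035, 0.999, 0.0], [0.001, 0.0, -1.0]]
force: [0.9, -0.3, 0.1]
grip_width: 80.1
gripper_force: 0.0
44.55 [504.5 -83.3  74. ] yaw x 178.0 [[-0.999, 0.035, -0.001], [0.035, 0.999, 0.0], [0.001, 0.0, -1.0]] [ 0.06  0.65  0.08  2.02 -0.1   0.47  1.75] 80.1 0.0
```

```bash
echo '[[0,0,0,0],[0,0,0,0],[0,0,0,0],[0,0,0,0],[0,0,0,0],[0,4,0,0],[0,8,0,0],[0,10,0,0],[0,10,0,0],[0,10,0,0],[0,10,0,0],[0,10,0,0],[0,10,0,0],[0,10,0,0],[0,10,0,0],[0,8,0,0]]' > m.json && python3 jog.py m.json 10 25; echo '[[0,10,0,0],[0,10,0,0],[0,10,0,0],[0,10,0,0],[0,10,0,0],[0,10,0,0],[0,10,0,0],[0,10,0,0],[0,8,0,0],[0,5,0,0],[0,4,0,0],[0,2,0,0],[0,0,0,0],[0,0,0,0]]' > m.json && python3 jog.py m.json
```

```text
clock: 46.15
ee_pos: [508.6, 17.9, 74.2]
tool_rot: [[-0.999, 0.034, 0.001], [0.034, 0.999, 0.0], [-0.001, 0.0, -1.0]]
force: [2.5, -1.7, 1.7]
grip_width: 24.3
gripper_force: 25.0
clock: 47.55
ee_pos: [512.3, 116.2, 74.3]
tool_rot: [[-0.999, 0.035, 0.001], [0.035, 0.999, 0.0], [-0.001, 0.0, -1.0]]
force: [5.0, -0.5, -0.6]
grip_width: 24.8
gripper_force: 25.0
```

```bash
echo '[[0,0,0,0],[0,0,0,0],[0,0,0,0],[0,0,-10,0],[0,0,-20,0],[0,0,-20,0],[8,-10,0,0],[15,-25,0,0],[15,-25,0,0],[15,-25,0,0],[10,-15,0,0],[0,0,15,0],[0,0,30,0],[0,0,26,0],[0,0,11,0],[0,0,0,0],[0,0,0,0]]' > m.json && python3 jog.py m.json 80 && echo '[[0,0,0,0],[0,0,0,0],[0,0,0,0],[0,0,0,0],[0,0,0,0]]' > m.json && python3 jog.py m.json 50 20 && echo '[[0,0,-3,0],[0,0,-5,0],[0,0,-20,0],[0,0,-30,0],[0,0,-30,0],[0,0,-20,0],[0,0,0,0],[0,0,0,0]]' > m.json && python3 jog.py m.json
python3 - <<'E'
from h import *
s=st()
for n in("scene","side","wrist"):
    d=robot.get_image(n);p=d["pixels"];hsv=cv2.cvtColor(p,cv2.COLOR_RGB2HSV)
    m=(((hsv[...,0]<15)|(hsv[...,0]>170))&(hsv[...,1]>100)&(hsv[...,2]<190)).astype(np.uint8)*255
    if n=="wrist": m[:60]=0;m[250:]=0;m[:,230:]=0
    else: m[:255]=0;m[:,290-(20 if n=="side" else 0):][:0]=0;m[:,:290]=0;m[:,410:]=0
    c=max(cv2.findContours(cv2.morphologyEx(m,cv2.MORPH_CLOSE,np.ones((5,5))),0,2)[0],key=cv2.contourArea)[:,0].astype(float)
    w=np.array([plane(*(fish(d,*q,s) if n=="wrist" else ray(d,*q)),12)[:2] for q in c],np.float32);print(n,cv2.minAreaRect(w))
E
```

```text
clock: 49.25
ee_pos: [444.9, 17.8, 42.5]
tool_rot: [[-0.999, 0.035, -0.0], [0.035, 0.999, -0.0], [0.0, -0.0, -1.0]]
force: [-0.3, 0.5, 0.2]
grip_width: 79.9
gripper_force: 0.0
clock: 49.75
ee_pos: [445.7, 18.3, 42.8]
tool_rot: [[-0.999, 0.035, 0.001], [0.035, 0.999, 0.0], [-0.001, 0.0, -1.0]]
force: [-1.0, 0.4, 6.6]
grip_width: 59.8
gripper_force: 20.0
clock: 50.55
ee_pos: [444.9, 18.1, 150.0]
tool_rot: [[-0.999, 0.035, 0.0], [0.035, 0.999, 0.0], [-0.0, 0.0, -1.0]]
force: [0.5, -0.1, -1.8]
grip_width: 60.0
gripper_force: 20.0
50.55 [444.9  18.1 150. ] yaw x 178.01 [[-0.999, 0.035, 0.0], [0.035, 0.999, 0.0], [-0.0, 0.0, -1.0]] [-0.22  0.45  0.16  2.14 -0.13  0.56  1.57] 60.0 20.0
scene ((404.3998107910156, -314.4824523925781), (236.49378967285156, 87.11972045898438), 82.22511291503906)
side ((405.6539306640625, -314.6948547363281), (237.24119567871094, 87.4961166381836), 82.29910278320312)
wrist ((406.6920471191406, -308.3503723144531), (232.7999267578125, 85.1253890991211), 82.2408676147461)
```

```bash
echo '[[0,0,0,0.101],[0,-15,0,0],[-1,-30,0,0],[-1,-30,0,0],[-1,-30,0,0],[-1,-30,0,0],[-1,-30,0,0],[-1,-30,0,0],[0,-30,0,0],[0,-30,0,0],[0,-30,0,0],[0,-25,0,0],[0,-15,0,0],[0,-8,0,0],[0,0,0,0],[0,0,0,0]]' > m.json && python3 jog.py m.json
python3 - <<'E'
from h import *
s=st();d=robot.get_image("wrist");p=d["pixels"];hsv=cv2.cvtColor(p,cv2.COLOR_RGB2HSV)
m=(((hsv[...,0]<15)|(hsv[...,0]>170))&(hsv[...,1]>100)&(hsv[...,2]<190)).astype(np.uint8)*255
n,l,S,C=cv2.connectedComponentsWithStats(cv2.morphologyEx(m,cv2.MORPH_CLOSE,np.ones((5,5))))
print([(S[i].tolist()) for i in range(1,n) if S[i,4]>300])
cv2.imwrite("pics/w7.png",crop(p,140,80,360,220,2.2))
E
```

```text
clock: 52.3
ee_pos: [406.2, -311.3, 149.8]
tool_rot: [[-0.991, 0.134, -0.001], [0.134, 0.991, 0.001], [0.001, 0.001, -1.0]]
force: [-0.1, 0.7, -1.3]
grip_width: 60.0
gripper_force: 20.0
52.3 [ 406.2 -311.3  149.8] yaw x 172.29 [[-0.991, 0.134, -0.001], [0.134, 0.991, 0.001], [0.001, 0.001, -1.0]] [ 0.5   0.53  0.15  1.97 -0.12  0.66  2.16] 60.0 20.0
[[212, 150, 219, 79, 4505]]
```

View pics/w7.png

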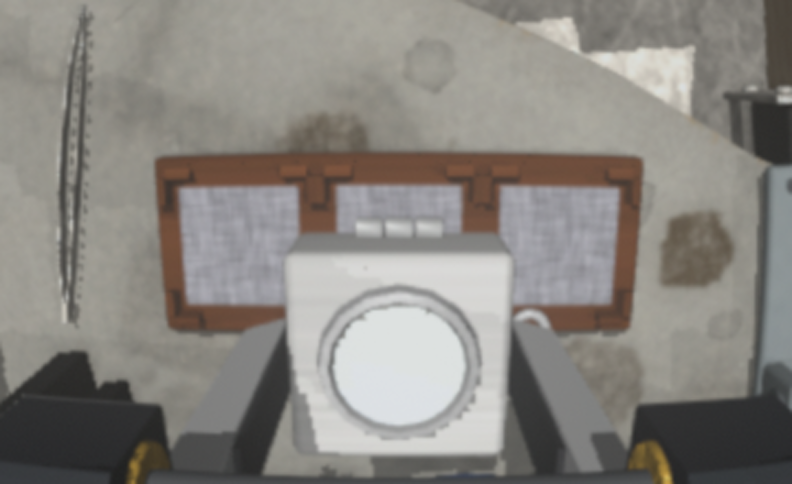

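Run:
```python
from h import *
s=robot.read_state();d=robot.get_image("wrist")
f=lambda x,y,z:plane(*fish(d,140+x/2.2-.3,80+y/2.2-.3,s),z)[:2]
L=np.array([f(*p,10) for p in((181,185),(300,185),(300,304.5),(184,305))]);Rr=np.array([f(*p,10) for p in((499,185),(617,185),(615,304),(500,304.5))])
print(L.round(1).tolist(),Rr.round(1).tolist(),L.mean(0),Rr.mean(0),np.linalg.norm(L.mean(0)-Rr.mean(0)),(L.mean(0)+Rr.mean(0))/2)
v=Rr.mean(0)-L.mean(0);print(np.degrees(np.arctan2(*v)))
o=[f(*p,z) for p,z in(((157,158),16),((642,158),16),((630,330),16),((168,330),16))];print(np.mean(o,0),np.linalg.norm(o[1]-o[0]),np.linalg.norm(o[2]-o[1]))
t=dict(s);t["ee_pos"]=np.zeros(3);t["tool_rot"]=np.eye(3)
for x,y in((400,363),(400,365)):
  q=fish(d,140+x/2.2-.3,80+y/2.2-.3,t);print("held",plane(*q,-10.5))
for c in (L.mean(0),Rr.mean(0),(L.mean(0)+Rr.mean(0))/2): print(s["tool_rot"].T@(np.array([*c,33])-s["ee_pos"]))
```

```text
[[363.0, -409.2], [371.8, -351.8], [429.2, -361.6], [422.1, -420.3]] [[384.3, -260.2], [391.1, -202.9], [450.7, -207.4], [442.4, -265.5]] [ 396.52893909 -385.73762565] [ 417.10691225 -233.97853787] 153.14788180538355 [ 406.81792567 -309.85808176]
7.721999943399759
[ 405.49749737 -309.76076251] 227.5246048514025 85.45334185045743
held [  4.01483774   0.95204754 -10.5       ]
held [  3.45379557   0.95175312 -10.5       ]
[ -0.32834459 -75.43803023 116.7960525 ]
[ -0.44370309  77.7096708  117.00114369]
[ -0.38602384   1.13582028 116.89859809]
```

Run:
```python
from h import *
s=robot.read_state();d=robot.get_image("wrist");t=dict(s);t["ee_pos"]=np.zeros(3);t["tool_rot"]=np.eye(3)
for x,y,z in((400,250,-6),(400,455,-6),(400,366,-10.5),(288,350,-6),(510,350,-6)):
  q=fish(d,140+x/2.2-.3,80+y/2.2-.3,t);print(y,plane(*q,z).round(1))
g=cv2.cvtColor(d["pixels"],cv2.COLOR_RGB2GRAY);print(g[175:300,300].tolist())
```

```text
250 [32.8  1.  -6. ]
455 [-26.2   0.9  -6. ]
366 [  3.2   1.  -10.5]
350 [  5.6 -28.7  -6. ]
350 [ 5.5 30.1 -6. ]
[162, 160, 161, 163, 163, 163, 162, 158, 155, 152, 142, 129, 125, 126, 128, 129, 129, 130, 136, 151, 173, 192, 203, 208, 212, 214, 213, 214, 215, 214, 207, 204, 203, 202, 202, 203, 203, 204, 203, 196, 181, 156, 146, 153, 167, 183, 194, 196, 191, 174, 164, 185, 212, 219, 222, 224, 224, 224, 224, 224, 224, 224, 224, 223, 224, 224, 224, 224, 224, 224, 224, 223, 223, 223, 223, 224, 223, 224, 224, 223, 224, 224, 224, 223, 224, 223, 223, 223, 221, 213, 189, 160, 145, 148, 164, 180, 186, 191, 199, 207, 211, 212, 212, 212, 214, 214, 212, 211, 212, 208, 194, 169, 149, 145, 145, 143, 138, 135, 131, 125, 118, 106, 83, 73, 76]
```

```bash
echo '[[-3.2,0.5,20,0],[0,0,30,0],[0,0,30,0],[0,0,17,0],[0,0,7,0],[0,0,0,0],[0,0,0,0]]' > m.json && python3 jog.py m.json; echo '[[0,0,3,0],[0,0,3,0],[0,0,2,0],[0,0,1,0],[0,0,0,0],[0,0,0,0]]' > m.json && python3 jog.py m.json - 7; echo '[[0,0,1.5,0],[0,0,1,0],[0,0,0,0],[0,0,0,0]]' > m.json && python3 jog.py m.json
```

```text
clock: 53.15
ee_pos: [409.9, -312.8, 46.9]
tool_rot: [[-0.991, 0.135, 0.001], [0.135, 0.991, -0.001], [-0.001, -0.001, -1.0]]
force: [0.4, 0.3, -1.3]
grip_width: 60.0
gripper_force: 20.0
clock: 53.75
ee_pos: [409.3, -312.7, 37.2]
tool_rot: [[-0.991, 0.135, -0.0], [0.135, 0.991, 0.0], [0.0, 0.0, -1.0]]
force: [-0.9, -0.0, -1.9]
grip_width: 59.9
gripper_force: 7.0
clock: 54.15
ee_pos: [409.2, -312.7, 34.6]
tool_rot: [[-0.991, 0.135, -0.0], [0.135, 0.991, 0.0], [0.0, 0.0, -1.0]]
force: [0.8, -0.1, -2.5]
grip_width: 59.6
gripper_force: 7.0
```

```bash
echo '[[0,1,0,0],[0,0,0,0]]' > m.json && python3 jog.py m.json; echo '[[0,0,1,0],[0,0,1,0],[0,0,0.5,0],[0,0,0,0],[0,0,0,0]]' > m.json && python3 jog.py m.json
```

```text
clock: 54.35
ee_pos: [409.4, -311.5, 34.7]
tool_rot: [[-0.991, 0.135, -0.0], [0.135, 0.991, 0.0], [0.0, 0.0, -1.0]]
force: [-0.6, -0.2, -1.8]
grip_width: 60.1
gripper_force: 7.0
clock: 54.85
ee_pos: [409.5, -311.7, 32.8]
tool_rot: [[-0.991, 0.135, 0.0], [0.135, 0.991, -0.0], [-0.0, -0.0, -1.0]]
force: [-0.6, -0.1, 5.8]
grip_width: 60.1
gripper_force: 7.0
```

```bash
echo '[[0,0,0,0],[0,0,0,0],[0,0,0,0],[0,0,-5,0],[0,0,-10,0],[0,0,-20,0],[0,0,-30,0],[0,0,-30,0],[0,0,-25,0],[0,0,0,0],[0,0,0,0]]' > m.json && python3 jog.py m.json 76
python3 - <<'E'
from h import *
s=st();d=robot.get_image("wrist");p=d["pixels"];g=cv2.cvtColor(p,cv2.COLOR_RGB2GRAY)
K=d["K"];T=d["T_tool_cam"]
def proj(w):
    c=T[:3,:3].T@(s["tool_rot"].T@(w-s["ee_pos"])-T[:3,3]);r=np.hypot(c[0],c[1]);a=np.arctan2(r,c[2]);return np.array([K[0,2]+K[0,0]*a*c[0]/r,K[1,2]+K[1,1]*a*c[1]/r])
hsv=cv2.cvtColor(p,cv2.COLOR_RGB2HSV)
# silver blob (case front face) around predicted centre
u,v=proj(np.array([406.5,-311,38])).astype(int);print(u,v)
m=((hsv[...,1]<25)&(hsv[...,2]>135)).astype(np.uint8);m=cv2.morphologyEx(m,cv2.MORPH_CLOSE,np.ones((7,7)))
n,l,S,C=cv2.connectedComponentsWithStats(m);i=l[v,u];print(S[i],C[i])
c=max(cv2.findContours((l==i).astype(np.uint8),0,2)[0],key=cv2.contourArea)[:,0].astype(float)
w=np.array([plane(*fish(d,*q,s),38)[:2] for q in c],np.float32);print(cv2.minAreaRect(w))
f=lambda q,z:plane(*fish(d,*q,s),z)[:2]
m2=(((hsv[...,0]<15)|(hsv[...,0]>170))&(hsv[...,1]>100)&(hsv[...,2]<190)).astype(np.uint8)*255
c=max(cv2.findContours(cv2.morphologyEx(m2,cv2.MORPH_CLOSE,np.ones((5,5))),0,2)[0],key=cv2.contourArea)[:,0].astype(float)
w=np.array([f(q,14) for q in c],np.float32);print("tray",cv2.minAreaRect(w))
print(g[v-50:v+50:2,u].tolist());print(g[v+22,u-60:u+60:2].tolist())
E
```

```text
clock: 55.95
ee_pos: [409.6, -311.7, 152.9]
tool_rot: [[-0.991, 0.135, 0.001], [0.135, 0.991, -0.001], [-0.001, -0.001, -1.0]]
force: [-0.2, 0.4, -0.5]
grip_width: 75.7
gripper_force: 0.0
55.95 [ 409.6 -311.7  152.9] yaw x 172.23 [[-0.991, 0.135, 0.001], [0.135, 0.991, -0.001], [-0.001, -0.001, -1.0]] [ 0.49  0.53  0.16  1.96 -0.13  0.66  2.16] 75.7 0.0
320 193
[  246   156   175   140 14036] [333.40987461 224.94934454]
((445.84716796875, -308.96588134765625), (177.20298767089844, 149.3228759765625), 81.49349975585938)
tray ((404.94964599609375, -310.26324462890625), (228.7686767578125, 83.80069732666016), 82.15894317626953)
[134, 94, 87, 89, 87, 86, 111, 186, 192, 147, 143, 204, 219, 221, 214, 178, 221, 174, 209, 227, 228, 228, 227, 228, 228, 227, 228, 228, 228, 227, 228, 227, 227, 227, 226, 192, 178, 174, 214, 213, 147, 79, 105, 107, 106, 114, 147, 141, 141, 139]
[95, 95, 94, 94, 91, 94, 95, 93, 91, 84, 76, 82, 84, 86, 79, 110, 195, 215, 216, 216, 215, 216, 217, 217, 215, 209, 177, 179, 178, 181, 178, 178, 179, 178, 176, 165, 190, 212, 217, 219, 219, 219, 219, 219, 218, 190, 99, 83, 86, 87, 85, 74, 87, 97, 98, 98, 98, 98, 98, 97]
```

Run:
```python
from h import *
s=robot.read_state();d=robot.get_image("wrist");g=cv2.cvtColor(d["pixels"],cv2.COLOR_RGB2GRAY).astype(float)
R=s["tool_rot"][:2,:2]
f=lambda q,z:R.T@(plane(*fish(d,*q,s),z)[:2]-s["ee_pos"][:2])
for u in (300,320,342): print(u,g[155:180,u].astype(int).tolist(),g[212:235,u].astype(int).tolist())
for q in((320,164),(320,222.5),(291,215),(351,215)): print(q,f(q,38).round(1))
print("prev pocket centre in tool", (R.T@(np.array([406.8,-309.86])-s["ee_pos"][:2])).round(1))
for v in(170,205): 
  r=d["pixels"][v].astype(int); print(v,[ (u,r[u].tolist()) for u in range(270,300,3)])
```

```text
300 [78, 74, 74, 76, 84, 103, 118, 127, 133, 153, 186, 208, 216, 219, 220, 220, 219, 219, 218, 219, 219, 218, 216, 215, 214] [217, 216, 216, 216, 216, 217, 217, 218, 217, 216, 212, 190, 146, 98, 75, 83, 99, 106, 110, 115, 125, 142, 155]
320 [94, 118, 153, 184, 200, 188, 160, 140, 138, 156, 188, 209, 216, 219, 220, 220, 219, 212, 187, 179, 202, 222, 219, 181, 169] [225, 215, 191, 171, 176, 177, 171, 186, 212, 216, 213, 192, 150, 101, 77, 85, 102, 108, 108, 107, 106, 106, 113]
342 [79, 77, 80, 85, 93, 107, 124, 132, 137, 155, 187, 208, 217, 220, 222, 221, 219, 218, 219, 219, 219, 218, 217, 218, 218] [220, 220, 219, 219, 219, 218, 218, 218, 217, 217, 213, 192, 149, 99, 78, 83, 96, 101, 101, 101, 101, 103, 112]
(320, 164) [31.9 -0.1]
(320, 222.5) [-25.5  -0.2]
(291, 215) [-17.8 -28.4]
(351, 215) [-17.9  29.9]
prev pocket centre in tool [2.5 1.2]
170 [(270, [159, 159, 165]), (273, [163, 162, 167]), (276, [115, 96, 89]), (279, [101, 74, 60]), (282, [78, 63, 57]), (285, [77, 64, 57]), (288, [95, 86, 80]), (291, [206, 206, 202]), (294, [220, 220, 217]), (297, [220, 220, 218])]
205 [(270, [153, 153, 159]), (273, [156, 156, 161]), (276, [135, 127, 128]), (279, [106, 77, 62]), (282, [105, 76, 61]), (285, [106, 77, 63]), (288, [107, 81, 67]), (291, [188, 186, 182]), (294, [218, 217, 215]), (297, [217, 216, 215])]
```

```bash
python3 -c "
from station import robot
print(robot.finish_job())"
```

```text
the job is handed in; nothing more can be done
None
```

I rolled the one case on the rack (case_c) on both plain sides and laid it bezel up in the tray's middle pocket, left the carriage at its +y end, and handed the job in; the hand-in returned no verdict.

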